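# Shift the sliding lids of a wooden keeper and put the garlic away

## Robot

A 6-joint arm with a two-finger parallel gripper is mounted at the origin on a cart in front of the work surface, level with it; the furniture and walls round the work are solid. World frame = base frame: x ahead of the robot, y to its left, z up, the work surface at z = 0. Lengths are in m, angles in rad, forces in N, time in s.
With the tool pointing down it reaches from about 0.425 to 1.125 m from the base axis. Payload 14.9 kg.
Tool frame: the origin (TCP) lies midway between the tips of the shut fingers; the grasp point (between the pads) lies arm.grasp_offset behind it (arm.grasp_offset is the distance from the TCP to the grasp point, in m); z points along the fingers, y is the direction in which the jaws open and shut (so a half turn about z gives the same grasp; the last joint's range is limited). The gripper opens to 91 mm and grips with 3 to 60 N. Pads are 32 mm wide; open, the fingers measure 118 mm over their backs; the gripper's body (76 mm by 178 mm) begins 60 mm behind the grasp point.
Start: joints at [1.148, 0.379, 1.734, -0, 1.028, -0.033], TCP at [0.266, 0.648, 0.214] pointing down, gripper open.
Joint ranges: [-2.77, 2.77], [-0.74, 2.19], [0, 2.66], [-1.06, 4.2], [0.31, 2.87], [-3.08, 3.08]. Speed limits (rad/s): [1.89, 1.89, 2.39, 3.14, 3.14, 3.14].

## Interface

Orientations are given as a unit quaternion [x, y, z, w].
In Python, from station import arm, viewer, models gives the robot as it stands.
- The arm moves only by the tool step_arm, never from a script. Its argument "moves" is a list of rows, each an object of numbers: "x", "y", "z": the shift along the tool's x, y, z in cm; "yaw": the turn about the tool's z in rad; "gripper": the closure in counts, from 0 (fully open) to 255 (shut). A call has exactly 10 rows; each row shifts and turns the commanded pose from where the row before left it, along the tool's axes as they then stand; what a row does not reach is not made up. A row lasts 1/12 s, in which the tool goes at most 41.7 mm and 7.16 degrees, less where a joint would pass 70% of its speed; a pose out of reach is approached as far as the arm can. A call with a gripper value outside its range is refused whole. The fingers move at their own pace and stop on an object; "squeeze" is the grip in N (left out, the last holds). Time passes only in rows, so rows that do not move let the fingers close, or fill a call up. It gives the time, the measured TCP pose, the force and the opening at its end, in the units of the state.
- arm.read_state(): the state, without advancing time (a new reading comes with each control period).
- viewer.get_image(name): name is "scene" or "top" or "wrist"; returns the picture (384x512x3 uint8, blue, green, red); there is no depth.
- viewer.camera_params(name): a dict with "mtx" (3x3 intrinsics, pixels), "k1" (the pictures are not rectified: a ray, as slopes to the right and down, at radius r is drawn at 1 + k1 r^2 times it, then the intrinsics apply), "view" (4x4, takes a point from world to camera coordinates); the wrist camera has in their place "T_tool_cam" (4x4, takes a point from camera to tool coordinates, whose origin is the TCP and whose axes are the flange's). Camera axes: x right, y up, looking along -z (the intrinsics and any distortion apply to the point x, -y, -z); pixel columns grow to the right and rows downward; lengths in m; the calibration is good to about 2 mm. A picture is of the moment at which its call begins: read the wrist's pose just before it. camera_params takes no time and is no camera call.
- arm.finish_job(): hands the job in, once; it reports no verdict.
Trained networks look in the newest picture that a camera, given by its name, has taken for a name from the list of things; names that differ only in an ending like _2 or _b are one class to them, and where a whole thing is asked for, a point or a joint stands for the part that bears it (a point fixed in the world has none). Each returns a list of dicts, best first, with "conf" (0 to 1); they miss things now and then, are a little off and sometimes report something else, mostly with a low value. They report only what shows in the picture. A call takes as long as a camera call.
- models.recognise(camera, target): "bbox" ([left, top, right, bottom] in pixels, round what is visible of it).
- models.cut_out(camera, target): "pixels" (384x512 bool, what is visible of it) and "bbox" ([left, top, right, bottom] in pixels, round what is visible of it).
- models.pinpoint(camera, target): "xy" ([column, row] in pixels: a listed point, or the origin of a listed thing).
The state is a dict: "time": time; "joint_pos": joint angles; "joint_velocities": joint speeds; "tau": joint torques, N m; "tcp_pos": TCP position; "orientation": TCP orientation; "force": force on the tool from outside, world axes, zero at the start; "wrist_torque": the same for the moment, N m; "grip_width": finger opening in m.
Only numpy, scipy, OpenCV 4.12 (cv2) and the standard library are available. Lean on these libraries where they do the work, as an engineer would, in place of code of your own. Each camera call takes 0.05 s, during which the arm holds its last target.

## Task

Put the garlic bulb in the covered end bay of the wooden keeper, where it gets air, and let the lemon at the other end be covered. The two lids run in one groove, so slide them one at a time: first the middle lid, past its spring catch and on until it sits firmly against the stop screw at the lemon's end, while the other lid stays shut; then the other lid right up against the first, no gap left; gently, never forcing them. Then set the garlic down in the bay that is now open, without dropping it, and leave everything else where it stands.

Things in the scene. Friction and masses are not known exactly. Their poses are not given: they have to be found in the camera images.
- keeper: Low wooden box with three equal bays in a row, fixed on the worktop, 180 (x) by 328 mm (y), 84 mm high. Origin: centre of its underside; y runs along the row, the way the lids slide. Bays are 152 mm wide (x), floor 8 mm above the origin, centres at y = -103, 0, +103 mm; 6 mm partitions at y = -51, +51 mm, 65 mm high. End walls' inner faces at y = -152, +152 mm.
- groove (a point): Middle of the groove in which both lids run: keeper x = y = 0, 68 mm above the worktop, level with the lids' undersides. Cover strips along both sides (11 to 16 mm above this point) hold the lids down and leave 144 mm open between them. A lid has 1 mm play to each side, 2 mm upward. Plain sliding takes 1 to 2 N. A lid is home at an end when it meets the stop screw there: its centre then lies 96.5 to 103.5 mm from this point.
- catch_left (a point): Spring ball catches in both sides of the groove near its +y end; this point lies midway between them, at keeper y = +131.5 mm. A lid going into or out of the end place rides over them while its centre is 83 to 94 mm from the keeper's middle, which takes about 4 to 8 N, then runs free for 3 to 10 mm to the stop screw. The catches keep it from sliding back out but do not draw it home.
- catch_right (a point): The same catches near the -y end, at keeper y = -131.5 mm.
- lid_middle: The wooden sliding lid that starts over the middle bay: 160 mm across (x), 95 mm along the slide (y), 9 mm thick. Origin: centre of its underside; axes as the keeper's. Across the middle of its top stands a grip rib, 70 mm (x) by 12 mm (y), its top 31 mm above the origin (22 mm above the lid's face), to be pushed with the fingertips or pinched.
- lid_end: A second lid just like lid_middle; it starts at either end of the groove, behind the catches, its centre 96.5 mm from the keeper's middle, over an empty bay. Same origin, axes and rib.
- end_left: End wall of the keeper on its +y side, 162 x 12 x 80 mm, top level with the cover strips. Origin: its centre, at keeper y = +158 mm, z = 44 mm. Through it runs a hand-set brass stop screw with a rubber tip, in the middle of the wall at the lids' height: it stands 1 to 8 mm proud of the inner face, each time differently, and its setting is not measured. It does not give: find it by feel.
- end_right: The same end wall on the keeper's -y side, at keeper y = -158 mm, with a stop screw of its own, set differently.
- lemon: Lemon lying in the one open bay, at the end of the keeper away from lid_end; 78 x 55 x 56 mm, entirely below the lids. Origin: near the underside as built, it may have rolled a little.
- garlic: Garlic bulb, 60 x 57 mm, 58 mm high with its stub of stem pointing up, standing on the chopping board. Origin: centre of its underside; widest about 20 mm above it.
- board: Wooden chopping board, fixed, 230 (x) x 340 (y) x 22 mm. Origin: centre of its underside.
- onion: Bystander: red onion, 64 x 67 x 71 mm, on the board. Origin: underside.
- salt: Bystander: small salt shaker with a grey top, 44 mm across, 90 mm high. Origin: underside.
- egg_cup: Bystander: glazed egg cup, 50 mm across, 58 mm high. Origin: underside.
- tin: Bystander: low food tin, 75 mm across, 58 mm high, behind the keeper. Origin: underside.

How it is judged:
By the outcome, as a careful person would: the job done as asked, in the order asked, and still so for the second after the job is handed in, with the robot touching nothing.
It also fails if it takes over 69 s, if anything falls off the work surface, if the arm or the gripper's body presses on something with over 40 N, if the wrist force passes 120 N, or if a joint passes its speed limit or range.

## Working session

There is one attempt and no reset: what is moved stays moved. The work goes in short steps, Python scripts to look and compute and a tool call to move; the robot and the scene stay as the last step left them, time stands still between calls to the robot, and variables do not carry over. Pictures are saved under pics/ and viewed, and the job is handed in when it is done.

Besides the shell and the picture viewer there is one more tool, called after "Call:" by a JSON object that holds its "api" and its "payload". step_arm: Moves the arm, as the interface text tells. Its arguments: {"type":"object","properties":{"moves":{"type":"array","items":{"type":"object","properties":{"x":{"type":"number"},"y":{"type":"number"},"z":{"type":"number"},"yaw":{"type":"number"},"gripper":{"type":"number"}}}},"squeeze":{"type":"number"}},"required":["moves"]}

```bash
ls; mkdir -p pics
cat > h.py <<'E'
import numpy as np, cv2
from station import arm, viewer, models
from scipy.spatial.transform import Rotation as R
def ray(name,px,state=None):
    p=viewer.camera_params(name); K=np.array(p["mtx"]); k1=p["k1"]
    d=np.array([(px[0]-K[0,2])/K[0,0],(px[1]-K[1,2])/K[1,1]])
    u=d.copy()
    for _ in range(30): u=d/(1+k1*(u@u))
    c=np.array([u[0],-u[1],-1.])
    if name=="wrist":
        T=np.array(p["T_tool_cam"]); Rm=R.from_quat(state["orientation"]).as_matrix()
        o=Rm@T[:3,3]+np.array(state["tcp_pos"]); v=Rm@T[:3,:3]@c
    else:
        V=np.array(p["view"]); o=-V[:3,:3].T@V[:3,3]; v=V[:3,:3].T@c
    return o,v
def atz(name,px,z,state=None):
    o,v=ray(name,px,state); return o+v*(z-o[2])/v[2]
def proj(name,P,state=None):
    p=viewer.camera_params(name); K=np.array(p["mtx"]); k1=p["k1"]; P=np.array(P,float)
    if name=="wrist":
        T=np.array(p["T_tool_cam"]); Rm=R.from_quat(state["orientation"]).as_matrix()
        q=Rm.T@(P-np.array(state["tcp_pos"])); c=T[:3,:3].T@(q-T[:3,3])
    else:
        V=np.array(p["view"]); c=V[:3,:3]@P+V[:3,3]
    s=np.array([c[0],-c[1]])/-c[2]; s=s*(1+k1*(s@s)); return np.array([K[0,0]*s[0]+K[0,2],K[1,1]*s[1]+K[1,2]])
E
python3 - <<'E'
from h import *
s=arm.read_state(); print(s["time"],s["tcp_pos"],s["orientation"],s["force"],s["grip_width"], arm.grasp_offset)
for n in ["scene","top","wrist"]:
    im=viewer.get_image(n); cv2.imwrite(f"pics/{n}0.png",im)
for n in ["top","scene"]:
  for t in ["keeper","lid_middle","lid_end","garlic","lemon","groove","end_left","end_right","catch_left","catch_right"]:
    try: print(n,t,[(np.round(r["xy"],1).tolist(),round(r["conf"],2)) for r in models.pinpoint(n,t)[:3]])
    except Exception as e: print(t,e)
E
```

```text
pics
0.0 [0.26581856 0.64713178 0.21328514] [ 1.93651871e-01  9.81070156e-01 -5.33725987e-04 -1.31336748e-04] [-0.46070165  0.21745789 -0.25465508] 0.09135462807102593 0.0188
top keeper []
top lid_middle [([228.5, 222.9], 0.48)]
top lid_end [([247.7, 219.1], 0.6), ([228.1, 224.3], 0.39)]
top garlic [([184.7, 196.0], 0.64)]
top lemon [([303.4, 205.9], 0.65)]
top groove []
top end_left [([226.8, 224.8], 0.63)]
top end_right [([325.6, 197.2], 0.82), ([166.8, 205.9], 0.32)]
top catch_left [([233.4, 221.8], 0.76), ([328.1, 196.9], 0.69)]
top catch_right [([321.1, 203.2], 0.74)]
scene keeper [([282.0, 206.3], 0.61)]
scene lid_middle [([282.5, 191.3], 0.82)]
scene lid_end []
scene garlic []
scene lemon [([291.6, 196.7], 0.59)]
scene groove [([279.3, 188.3], 0.87), ([290.7, 179.9], 0.75), ([216.0, 239.9], 0.56)]
scene end_left [([266.3, 214.5], 0.72)]
scene end_right [([296.1, 181.8], 0.96), ([268.6, 206.1], 0.7)]
scene catch_left [([270.4, 203.7], 0.65)]
scene catch_right [([296.1, 178.2], 0.7)]
```

View pics/scene0.png

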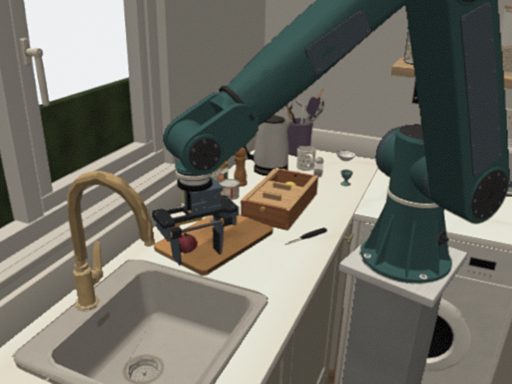

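View pics/top0.png

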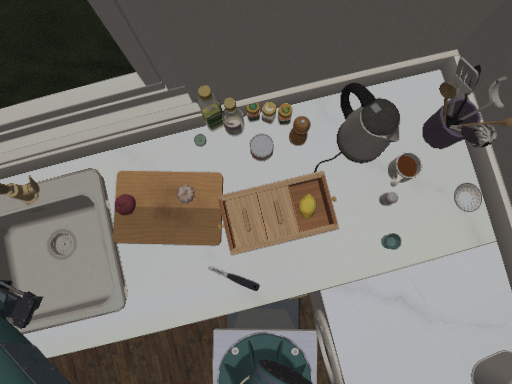

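View pics/wrist0.png

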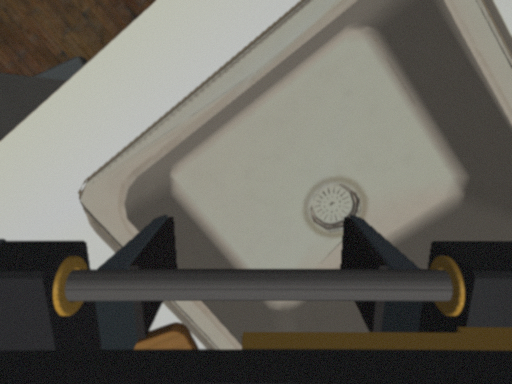

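The top view shows the keeper with its lemon bay to the right (~308,206) and both lids to the left. The garlic is at (186,194) on the board and the onion at (125,205). I'll enlarge it to measure.

Run:
```python
from h import *
im=cv2.imread("pics/top0.png")
c=im[160:265,170:350]; cv2.imwrite("pics/top0z.png",cv2.resize(c,None,fx=4.4,fy=4.4,interpolation=cv2.INTER_CUBIC))
print(atz("top",[250,200],0),ray("top",[250,200])[0], atz("top",[350,200],0))
for t in ["keeper","lid_middle","lid_end","garlic"]:
  for r in models.cut_out("top",t)[:2]:
    p=r["pixels"]; print(t,r["conf"],np.round(r["bbox"]), p.sum()); 
    cs,_=cv2.findContours(p.astype(np.uint8),0,1)
    m=max(cs,key=cv2.contourArea); q=cv2.minAreaRect(m); print(q)
    z={"keeper":.084,"lid_middle":.077,"lid_end":.077,"garlic":.042}[t]
    b=np.array([atz("top",x,z) for x in cv2.boxPoints(q)]); print(np.round(b[:,:2],4).tolist(), b.mean(0))
```

```text
[0.55182435 0.05199005 0.        ] [0.38915617 0.01735872 1.31688035] [ 0.55470057 -0.26645716  0.        ]
keeper 0.82 [218. 171. 339. 256.] 3467
((276.59326171875, 212.88916015625), (62.64385986328125, 120.53675079345703), 76.52684020996094)
[[0.5509, 0.1672], [0.6395, -0.1835], [0.4567, -0.2244], [0.3716, 0.12]] [ 0.50467704 -0.03018562  0.084     ]
lid_middle 0.71 [256. 188. 298. 240.] 1511
((277.5882568359375, 212.3529510498047), (48.50712585449219, 31.529630661010742), 75.96376037597656)
[[0.5647, 0.031], [0.5888, -0.0606], [0.448, -0.0956], [0.4247, -0.0052]] [ 0.50652635 -0.03260507  0.077     ]
lid_middle 0.57 [219. 174. 340. 254.] 3145
((279.0368957519531, 212.1580810546875), (60.637847900390625, 115.43264770507812), 76.86598205566406)
[[0.5542, 0.1523], [0.6374, -0.1859], [0.4593, -0.2247], [0.3792, 0.1076]] [ 0.5075272  -0.03768624  0.077     ]
lid_end 0.85 [227. 196. 266. 249.] 1536
((245.6529541015625, 220.188232421875), (48.59242630004883, 32.64803695678711), 77.47119140625)
[[0.5416, 0.1264], [0.5638, 0.0313], [0.4227, -0.0013], [0.4009, 0.0925]] [0.48225217 0.06222814 0.077     ]
garlic 0.79 [173. 186. 196. 205.] 260
((185.5, 194.0), (18.0, 17.0), 90.0)
[[0.5913, 0.2781], [0.5918, 0.225], [0.5357, 0.2233], [0.5351, 0.276]] [0.56348826 0.25060204 0.042     ]
```

View pics/top0z.png

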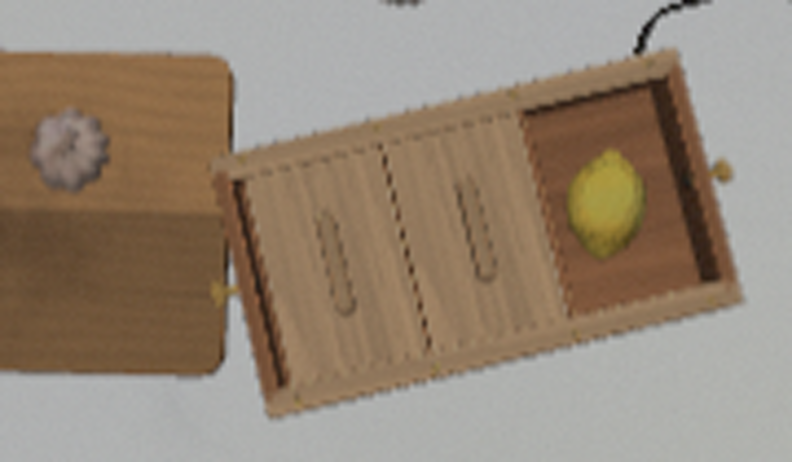

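```bash
cat >> h.py <<'E'
def go(target,yawy=None,n=None):
    """rows: print yaw (tool) and shift in tool axes after yaw. yawy= desired world angle of tool y (deg)"""
    s=arm.read_state(); Rm=R.from_quat(s["orientation"]).as_matrix()
    a=np.degrees(np.arctan2(Rm[1,1],Rm[0,1])); d=0
    if yawy is not None:
        d=(yawy-a+180)%360-180
    Rn=R.from_euler('z',d,degrees=True).as_matrix()@Rm
    sh=Rn.T@(np.array(target)-np.array(s["tcp_pos"]))*100
    print("yaw rad tool",round(-np.radians(d),4),"shift cm",np.round(sh,2), "tcp",np.round(s["tcp_pos"],4),"ang",round(a,2))
E
python3 - <<'E'
from h import *
C=np.array([[215,167],[677,50],[740,297],[272,412]])/4.4+[170,160]
b=np.array([atz("top",x,.084) for x in C]); print(np.round(b,4)); c=b.mean(0); print(c)
print("len",np.linalg.norm(b[0]-b[1]),np.linalg.norm(b[2]-b[3]),np.linalg.norm(b[1]-b[2]),np.linalg.norm(b[0]-b[3]))
for i,j in ((1,0),(2,3)):
    v=b[j]-b[i]; print(np.degrees(np.arctan2(v[1],v[0])))
for nm,q in (("ribE",[[322,212],[345,312]]),("ribM",[[463,180],[486,280]])):
    p=[atz("top",np.array(x)/4.4+[170,160],.099) for x in q]; print(nm,np.round(p,4),np.mean(p,0))
# in keeper frame
print(viewer.camera_params("wrist"))
go([0.45,0.06,0.35],104.2)
E
```

```text
[[ 0.5467  0.1426  0.084 ]
 [ 0.6302 -0.1711  0.084 ]
 [ 0.462  -0.2117  0.084 ]
 [ 0.3827  0.101   0.084 ]]
[ 0.50540346 -0.03478566  0.084     ]
len 0.32468162276352386 0.32259018214187174 0.17305049543604523 0.16915368149788768
104.9021407753204
104.21657716797215
ribE [[0.5153 0.0691 0.099 ]
 [0.449  0.0529 0.099 ]] [0.48210964 0.06096943 0.099     ]
ribM [[ 0.5376 -0.0247  0.099 ]
 [ 0.471  -0.0403  0.099 ]] [ 0.50430018 -0.03247909  0.099     ]
{'mtx': array([[334.75378767,   0.        , 258.32615313],
       [  0.        , 334.75378767, 195.12626984],
       [  0.        ,   0.        ,   1.        ]]), 'k1': 0.018361017768814714, 'T_tool_cam': array([[ 4.14477614e-04,  9.63603877e-01,  2.67333867e-01,
         7.44850137e-02],
       [ 9.99999913e-01, -3.87635719e-04, -1.53180356e-04,
         3.60249880e-04],
       [-4.39770290e-05,  2.67333907e-01, -9.63603954e-01,
        -1.70541113e-01],
       [ 0.00000000e+00,  0.00000000e+00,  0.00000000e+00,
         1.00000000e+00]])}
yaw rad tool -0.6376 shift cm [ -3.42 -61.47 -13.61] tcp [0.266  0.6475 0.2139] ang 67.67
```

Call:
{"api": "step_arm", "payload": {"moves": [{"yaw":-0.106,"z":-2.0},{"yaw":-0.106,"z":-2.0},{"yaw":-0.106,"z":-2.0},{"yaw":-0.107,"z":-2.0},{"yaw":-0.107,"z":-2.0},{"yaw":-0.107,"z":-2.0,"gripper":255},{"y":-4,"gripper":255},{"y":-4,"gripper":255},{"y":-4,"gripper":255},{"y":-4,"gripper":255}], "squeeze": 10}}

```text
validation failed for argument at $.mo...
```

```bash
python3 -c "
from h import *
go([0.47,-0.03,0.33],104.4)"
```

```text
yaw rad tool -0.6411 shift cm [ -2.91 -70.69 -11.61] tcp [0.266  0.6475 0.2139] ang 67.67
```

Perhaps every row needs all fields.

Call:
{"api": "step_arm", "payload": {"moves": [{"x":0,"y":0,"z":-2.0,"yaw":-0.106,"gripper":0},{"x":0,"y":0,"z":-2.0,"yaw":-0.107,"gripper":0},{"x":0,"y":0,"z":-2.0,"yaw":-0.107,"gripper":0},{"x":0,"y":0,"z":-2.0,"yaw":-0.107,"gripper":0},{"x":0,"y":0,"z":-2.0,"yaw":-0.107,"gripper":0},{"x":0,"y":0,"z":-2.0,"yaw":-0.107,"gripper":255},{"x":0,"y":-4,"z":0,"yaw":0,"gripper":255},{"x":0,"y":-4,"z":0,"yaw":0,"gripper":255},{"x":0,"y":-4,"z":0,"yaw":0,"gripper":255},{"x":0,"y":-4,"z":0,"yaw":0,"gripper":255}], "squeeze": 10}}

```text
time: 2.18
tcp_pos: [0.3057, 0.4909, 0.3338]
orientation: [-0.126, 0.992, 0.0, 0.0]
force: [0.7, 0.0, 0.8]
grip_width: 0.0605
```

```bash
python3 -c "
from h import *
go([0.47,-0.03,0.33],104.4)"
```

```text
yaw rad tool 0.0005 shift cm [ -2.96 -54.53   0.38] tcp [0.3057 0.4909 0.3338] ang 104.43
```

Call:
{"api": "step_arm", "payload": {"moves": [{"x":-0.5,"y":-4,"z":0,"yaw":0,"gripper":255},{"x":-0.5,"y":-4,"z":0,"yaw":0,"gripper":255},{"x":-0.5,"y":-4,"z":0,"yaw":0,"gripper":255},{"x":-0.5,"y":-4,"z":0,"yaw":0,"gripper":255},{"x":-0.5,"y":-4,"z":0,"yaw":0,"gripper":255},{"x":-0.5,"y":-4,"z":0,"yaw":0,"gripper":255},{"x":0,"y":-4,"z":0,"yaw":0,"gripper":255},{"x":0,"y":-4,"z":0,"yaw":0,"gripper":255},{"x":0,"y":-4,"z":0,"yaw":0,"gripper":255},{"x":0,"y":-4,"z":0,"yaw":0,"gripper":255}], "squeeze": 10}}

```text
time: 3.02
tcp_pos: [0.4343, 0.1106, 0.3343]
orientation: [-0.125, 0.992, 0.0, 0.0]
force: [-0.3, 0.8, 0.3]
grip_width: 0.0005
```

Run:
```python
from h import *
s=arm.read_state(); im=viewer.get_image("wrist"); cv2.imwrite("pics/w1.png",im)
import json; json.dump({k:np.array(s[k]).tolist() for k in("tcp_pos","orientation")},open("s1.json","w"))
print(s["tcp_pos"],s["grip_width"],s["force"])
for t in ["lid_middle","lid_end","keeper"]:
    for r in models.cut_out("wrist",t)[:2]:
        cs,_=cv2.findContours(r["pixels"].astype(np.uint8),0,1); q=cv2.minAreaRect(max(cs,key=cv2.contourArea))
        z=.084 if t=="keeper" else .077
        b=np.array([atz("wrist",x,z,s) for x in cv2.boxPoints(q)]); print(t,r["conf"],np.round(b[:,:2],4).tolist(), b.mean(0))
go([0.47,-0.03,0.33],104.4)
```

```text
[0.43427514 0.11063149 0.33425662] 0.0005294308613420779 [-0.30557275  0.78367474  0.25475653]
lid_middle 0.56 [[0.4499, -0.0964], [0.4204, -0.0029], [0.5663, 0.0323], [0.5987, -0.0702]] [ 0.50882179 -0.03430258  0.077     ]
lid_end 0.97 [[0.4277, -0.0011], [0.4043, 0.0892], [0.5431, 0.1237], [0.5684, 0.0251]] [0.48585811 0.05923704 0.077     ]
keeper 0.77 [[0.4571, -0.2067], [0.3729, 0.1169], [0.5492, 0.165], [0.6415, -0.1976]] [ 0.50515434 -0.03059651  0.084     ]
yaw rad tool -0.0028 shift cm [  0.08 -14.62   0.41] tcp [0.4344 0.1118 0.3341] ang 104.24
```

View pics/w1.png

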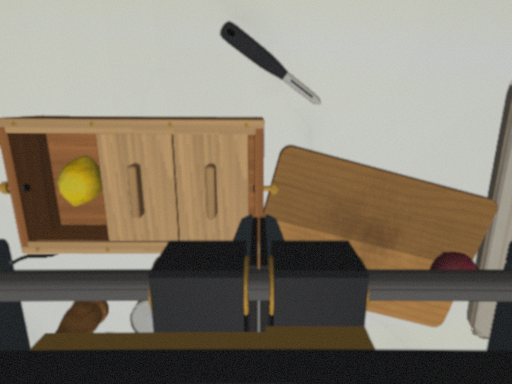

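Run:
```python
from h import *
import json
s=json.load(open("s1.json"))
im=cv2.imread("pics/w1.png")
cv2.imwrite("pics/w1z.png",cv2.resize(im[105:265,0:285],None,fx=2.75,fy=2.75,interpolation=cv2.INTER_CUBIC))
```

```text
(no output)
```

View pics/w1z.png

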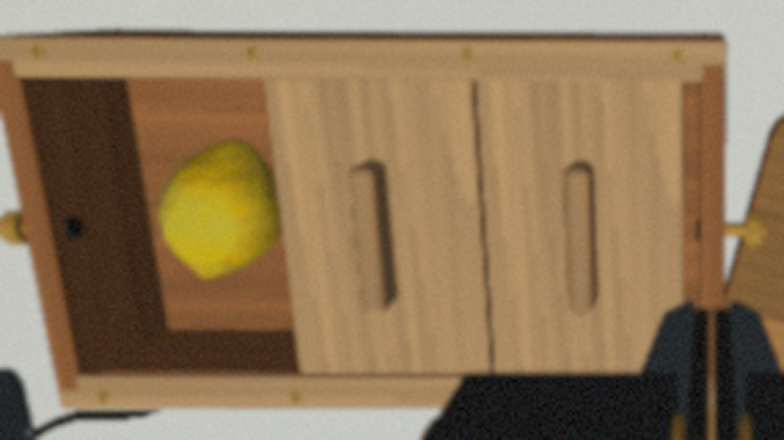

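Run:
```python
from h import *
import json
s=json.load(open("s1.json"))
th=np.radians(14.3); ex=np.array([np.cos(th),np.sin(th)]); ey=np.array([-np.sin(th),np.cos(th)])
c0=np.array([0.5055,-0.033])
f=lambda p,z:(lambda q:(np.round(q[:2],4),np.round(1000*np.array([(q[:2]-c0)@ex,(q[:2]-c0)@ey]),1)))(atz("wrist",[p[0]/2.75,p[1]/2.75+105],z,s))
for n,p,z in [("ribE a",(566,238),.099),("ribE b",(592,238),.099),("ribM a",(355,235),.099),("ribM b",(379,235),.099),("gap top",(474,85),.077),("gap bot",(491,372),.077),("lidE right top",(684,90),.077),("lidE right",(684,300),.077),("lidM left",(267,90),.077),("lidMleft b",(298,370),.077),
 ("corner TR",(723,38),.084),("TL strip",(0,38),.084),("near strip inner",(600,80),.084),("BL",(65,405),.084),("ribE top",(580,165),.099),("ribE bot",(580,312),.099)]: print(n,*f(p,z))
```

```text
ribE a [0.4834 0.055 ] [ 0.3 90.8]
ribE b [0.4804 0.0665] [  0.3 102.6]
ribM a [ 0.5058 -0.038 ] [-0.9 -4.9]
ribM b [ 0.5031 -0.0275] [-0.9  5.9]
gap top [ 0.4293 -0.0029] [-66.4  48. ]
gap bot [0.5672 0.0312] [75.7 47. ]
lidE right top [0.4074 0.0909] [-64.4 144.3]
lidE right [0.5063 0.1156] [ 37.5 143.8]
lidM left [ 0.4553 -0.094 ] [-63.7 -46.7]
lidMleft b [ 0.5899 -0.0619] [ 74.6 -48.9]
corner TR [0.3801 0.1023] [-88.1 162. ]
TL strip [ 0.4605 -0.2065] [ -86.5 -157. ]
near strip inner [0.4118 0.0532] [-69.5 106.7]
BL [ 0.6327 -0.1672] [  90.1 -161.5]
ribE top [0.4488 0.0541] [-33.4  98.4]
ribE bot [0.5167 0.0688] [36.  95.9]
```

```bash
cat >> h.py <<'E'
th=np.radians(14.3); ex=np.array([np.cos(th),np.sin(th)]); ey=np.array([-np.sin(th),np.cos(th)]); c0=np.array([0.5055,-0.033])
def K(x,y,z): return np.r_[c0+ex*x/1000+ey*y/1000,z]
def kp():
    s=arm.read_state(); d=np.array(s["tcp_pos"])[:2]-c0; f=np.array(s["force"])
    print("keeper xy mm",np.round([1000*d@ex,1000*d@ey],2),"z",round(s["tcp_pos"][2],4),"F kx,ky,z",np.round([f[:2]@ex,f[:2]@ey,f[2]],2),"t",s["time"],"w",round(s["grip_width"],4))
E
python3 -c "
from h import *
kp(); go(K(0,35,.086),104.3)"
```

```text
keeper xy mm [-33.1  157.83] z 0.3341 F kx,ky,z [-0.16  0.33 -0.17] t 3.2167 w 0.0006
yaw rad tool -0.001 shift cm [ -3.3  -12.29  24.81] tcp [0.4344 0.1118 0.3341] ang 104.24
```

Call:
{"api": "step_arm", "payload": {"moves": [{"x":-0.8,"y":-3,"z":1,"yaw":0,"gripper":255},{"x":-0.8,"y":-3,"z":2,"yaw":0,"gripper":255},{"x":-0.8,"y":-3,"z":3,"yaw":0,"gripper":255},{"x":-0.9,"y":-3.3,"z":3,"yaw":0,"gripper":255},{"x":0,"y":0,"z":3,"yaw":0,"gripper":255},{"x":0,"y":0,"z":3,"yaw":0,"gripper":255},{"x":0,"y":0,"z":3,"yaw":0,"gripper":255},{"x":0,"y":0,"z":2,"yaw":0,"gripper":255},{"x":0,"y":0,"z":1,"yaw":0,"gripper":255},{"x":0,"y":0,"z":0,"yaw":0,"gripper":255}], "squeeze": 10}}

```text
time: 4.05
tcp_pos: [0.4938, 0.0063, 0.1257]
orientation: [-0.126, 0.992, 0.0, -0.002]
force: [0.0, 0.2, 0.7]
grip_width: 0.0003
```

Run:
```python
from h import *
kp(); go(K(0,35,.086),104.3)
s=arm.read_state(); im=viewer.get_image("wrist"); cv2.imwrite("pics/w2.png",im)
```

```text
keeper xy mm [-1.67 40.96] z 0.1257 F kx,ky,z [0.1  0.23 0.67] t 4.05 w 0.0003
yaw rad tool 0.0032 shift cm [-0.18 -0.6   3.97] tcp [0.4938 0.0063 0.1257] ang 104.49
```

View pics/w2.png

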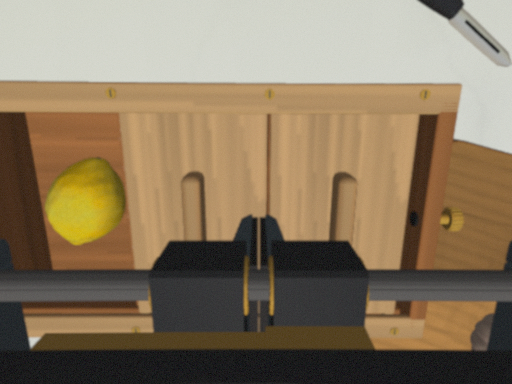

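The closed fingers are between the two ribs (lid_middle rib x≈192, lid_end rib x≈343), and the lemon is at (86,200). I'll lower the tool and approach the middle rib.

Call:
{"api": "step_arm", "payload": {"moves": [{"x":-0.17,"y":-0.6,"z":1,"yaw":0,"gripper":255},{"x":0,"y":0,"z":1,"yaw":0,"gripper":255},{"x":0,"y":0,"z":1,"yaw":0,"gripper":255},{"x":0,"y":0,"z":0.5,"yaw":0,"gripper":255},{"x":0,"y":0,"z":0.4,"yaw":0,"gripper":255},{"x":0,"y":-0.3,"z":0,"yaw":0,"gripper":255},{"x":0,"y":-0.3,"z":0,"yaw":0,"gripper":255},{"x":0,"y":-0.3,"z":0,"yaw":0,"gripper":255},{"x":0,"y":-0.2,"z":0,"yaw":0,"gripper":255},{"x":0,"y":0,"z":0,"yaw":0,"gripper":255}], "squeeze": 10}}

```text
time: 4.93
tcp_pos: [0.5011, -0.0115, 0.0888]
orientation: [-0.125, 0.992, -0.0, 0.0]
force: [0.3, -0.6, -0.9]
grip_width: 0.0005
```

Run:
```python
from h import *
kp(); go(K(0,35,.086),104.3)
```

```text
keeper xy mm [ 1.06 21.96] z 0.0888 F kx,ky,z [ 0.16 -0.7  -0.93] t 4.9333 w 0.0005
yaw rad tool 0.0011 shift cm [0.11 1.3  0.28] tcp [ 0.5011 -0.0115  0.0888] ang 104.36
```

Call:
{"api": "step_arm", "payload": {"moves": [{"x":0,"y":-0.2,"z":0.2,"yaw":0,"gripper":255},{"x":0,"y":-0.2,"z":0,"yaw":0,"gripper":255},{"x":0,"y":-0.3,"z":0,"yaw":0,"gripper":255},{"x":0,"y":-0.4,"z":0,"yaw":0,"gripper":255},{"x":0,"y":-0.5,"z":0,"yaw":0,"gripper":255},{"x":0,"y":-0.5,"z":0,"yaw":0,"gripper":255},{"x":0,"y":-0.5,"z":0,"yaw":0,"gripper":255},{"x":0,"y":-0.5,"z":0,"yaw":0,"gripper":255},{"x":0,"y":-0.4,"z":0,"yaw":0,"gripper":255},{"x":0,"y":0,"z":0,"yaw":0,"gripper":255}]}}

```text
time: 5.77
tcp_pos: [0.5097, -0.0456, 0.0865]
orientation: [-0.125, 0.992, -0.0, 0.0]
force: [0.2, 0.2, -0.0]
grip_width: 0.0006
```

Run:
```python
from h import *
kp()
s=arm.read_state(); im=viewer.get_image("wrist"); cv2.imwrite("pics/w3.png",im)
```

```text
keeper xy mm [  0.92 -13.28] z 0.0865 F kx,ky,z [ 0.24  0.13 -0.04] t 5.7667 w 0.0006
```

View pics/w3.png

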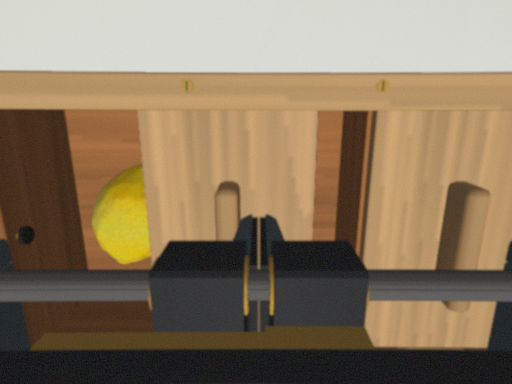

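The middle lid has slid (its rib is at x≈228) and lid_end is still. I'll push on.

Call:
{"api": "step_arm", "payload": {"moves": [{"x":0,"y":-0.3,"z":0,"yaw":0,"gripper":255},{"x":0,"y":-0.5,"z":0,"yaw":0,"gripper":255},{"x":0,"y":-0.5,"z":0,"yaw":0,"gripper":255},{"x":0,"y":-0.5,"z":0,"yaw":0,"gripper":255},{"x":0,"y":-0.5,"z":0,"yaw":0,"gripper":255},{"x":0,"y":-0.5,"z":0,"yaw":0,"gripper":255},{"x":0,"y":-0.5,"z":0,"yaw":0,"gripper":255},{"x":0,"y":-0.5,"z":0,"yaw":0,"gripper":255},{"x":0,"y":-0.4,"z":0,"yaw":0,"gripper":255},{"x":0,"y":0,"z":0,"yaw":0,"gripper":255}]}}

```text
time: 6.65
tcp_pos: [0.5201, -0.0863, 0.0865]
orientation: [-0.125, 0.992, -0.0, 0.0]
force: [0.6, -0.1, -0.3]
grip_width: 0.0005
```

Run:
```python
from h import *
kp()
```

```text
keeper xy mm [  1.02 -55.28] z 0.0865 F kx,ky,z [ 0.55 -0.27 -0.26] t 6.65 w 0.0005
```

Call:
{"api": "step_arm", "payload": {"moves": [{"x":0,"y":-0.2,"z":0,"yaw":0,"gripper":255},{"x":0,"y":-0.2,"z":0,"yaw":0,"gripper":255},{"x":0,"y":-0.2,"z":0,"yaw":0,"gripper":255},{"x":0,"y":-0.2,"z":0,"yaw":0,"gripper":255},{"x":0,"y":-0.15,"z":0,"yaw":0,"gripper":255},{"x":0,"y":-0.15,"z":0,"yaw":0,"gripper":255},{"x":0,"y":-0.1,"z":0,"yaw":0,"gripper":255},{"x":0,"y":-0.1,"z":0,"yaw":0,"gripper":255},{"x":0,"y":-0.1,"z":0,"yaw":0,"gripper":255},{"x":0,"y":-0.1,"z":0,"yaw":0,"gripper":255}]}}

```text
time: 7.48
tcp_pos: [0.5236, -0.1001, 0.0865]
orientation: [-0.125, 0.992, 0.0, -0.0]
force: [-1.2, 4.1, 3.5]
grip_width: 0.0007
```

Run:
```python
from h import *
kp()
s=arm.read_state(); im=viewer.get_image("wrist"); cv2.imwrite("pics/w4.png",im);
```

```text
keeper xy mm [  0.92 -69.53] z 0.0865 F kx,ky,z [-0.19  4.31  3.53] t 7.4833 w 0.0007
```

View pics/w4.png

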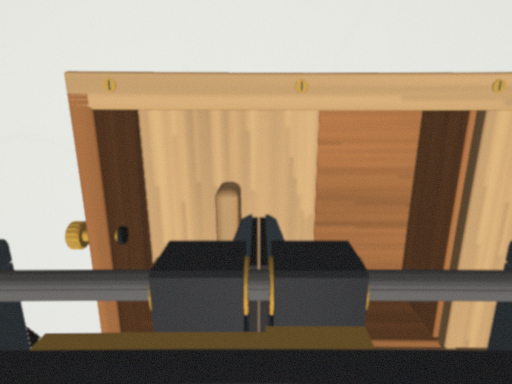

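It's on the catch now (4 N). The screw tip is at (121,235).

Call:
{"api": "step_arm", "payload": {"moves": [{"x":0,"y":-0.06,"z":0,"yaw":0,"gripper":255},{"x":0,"y":-0.06,"z":0,"yaw":0,"gripper":255},{"x":0,"y":-0.06,"z":0,"yaw":0,"gripper":255},{"x":0,"y":-0.06,"z":0,"yaw":0,"gripper":255},{"x":0,"y":-0.06,"z":0,"yaw":0,"gripper":255},{"x":0,"y":-0.06,"z":0,"yaw":0,"gripper":255},{"x":0,"y":-0.06,"z":0,"yaw":0,"gripper":255},{"x":0,"y":-0.06,"z":0,"yaw":0,"gripper":255},{"x":0,"y":0,"z":0,"yaw":0,"gripper":255},{"x":0,"y":0,"z":0,"yaw":0,"gripper":255}]}}

```text
time: 8.37
tcp_pos: [0.5246, -0.1047, 0.0864]
orientation: [-0.125, 0.992, 0.0, -0.0]
force: [-1.7, 2.2, 2.4]
grip_width: 0.0001
```

Run:
```python
from h import *
kp()
```

```text
keeper xy mm [  0.81 -74.25] z 0.0864 F kx,ky,z [-1.12  2.51  2.4 ] t 8.3667 w 0.0001
```

Force is falling as it leaves the catch. Small steps from here.

Call:
{"api": "step_arm", "payload": {"moves": [{"x":0,"y":-0.02,"z":0,"yaw":0,"gripper":255},{"x":0,"y":-0.02,"z":0,"yaw":0,"gripper":255},{"x":0,"y":-0.02,"z":0,"yaw":0,"gripper":255},{"x":0,"y":-0.02,"z":0,"yaw":0,"gripper":255},{"x":0,"y":-0.02,"z":0,"yaw":0,"gripper":255},{"x":0,"y":-0.02,"z":0,"yaw":0,"gripper":255},{"x":0,"y":-0.02,"z":0,"yaw":0,"gripper":255},{"x":0,"y":-0.02,"z":0,"yaw":0,"gripper":255},{"x":0,"y":-0.02,"z":0,"yaw":0,"gripper":255},{"x":0,"y":-0.02,"z":0,"yaw":0,"gripper":255}]}}

```text
time: 9.2
tcp_pos: [0.5254, -0.1068, 0.0865]
orientation: [-0.125, 0.992, -0.0, 0.0]
force: [-0.2, 1.1, -0.2]
grip_width: 0.0003
```

Run:
```python
from h import *
kp()
```

```text
keeper xy mm [  1.04 -76.41] z 0.0865 F kx,ky,z [ 0.03  1.11 -0.18] t 9.2 w 0.0003
```

Call:
{"api": "step_arm", "payload": {"moves": [{"x":0,"y":-0.02,"z":0,"yaw":0,"gripper":255},{"x":0,"y":-0.02,"z":0,"yaw":0,"gripper":255},{"x":0,"y":-0.02,"z":0,"yaw":0,"gripper":255},{"x":0,"y":-0.02,"z":0,"yaw":0,"gripper":255},{"x":0,"y":-0.02,"z":0,"yaw":0,"gripper":255},{"x":0,"y":-0.02,"z":0,"yaw":0,"gripper":255},{"x":0,"y":-0.02,"z":0,"yaw":0,"gripper":255},{"x":0,"y":0,"z":0,"yaw":0,"gripper":255},{"x":0,"y":0,"z":0,"yaw":0,"gripper":255},{"x":0,"y":0,"z":0,"yaw":0,"gripper":255}]}}

```text
time: 10.03
tcp_pos: [0.5257, -0.108, 0.0865]
orientation: [-0.125, 0.992, 0.0, 0.0]
force: [-0.2, 2.0, 1.9]
grip_width: 0.0004
```

Run:
```python
from h import *
kp()
```

```text
keeper xy mm [  1.02 -77.68] z 0.0865 F kx,ky,z [0.24 1.95 1.92] t 10.0333 w 0.0004
```

Call:
{"api": "step_arm", "payload": {"moves": [{"x":0,"y":-0.02,"z":0,"yaw":0,"gripper":255},{"x":0,"y":-0.02,"z":0,"yaw":0,"gripper":255},{"x":0,"y":-0.02,"z":0,"yaw":0,"gripper":255},{"x":0,"y":-0.02,"z":0,"yaw":0,"gripper":255},{"x":0,"y":-0.02,"z":0,"yaw":0,"gripper":255},{"x":0,"y":-0.02,"z":0,"yaw":0,"gripper":255},{"x":0,"y":-0.02,"z":0,"yaw":0,"gripper":255},{"x":0,"y":0,"z":0,"yaw":0,"gripper":255},{"x":0,"y":0,"z":0,"yaw":0,"gripper":255},{"x":0,"y":0,"z":0,"yaw":0,"gripper":255}]}}

```text
time: 10.87
tcp_pos: [0.5259, -0.1094, 0.0865]
orientation: [-0.125, 0.992, -0.0, -0.0]
force: [-0.2, 0.5, 0.2]
grip_width: 0.0008
```

Run:
```python
from h import *
kp()
```

```text
keeper xy mm [  0.92 -79.1 ] z 0.0865 F kx,ky,z [-0.06  0.51  0.18] t 10.8667 w 0.0008
```

Call:
{"api": "step_arm", "payload": {"moves": [{"x":0,"y":-0.02,"z":0,"yaw":0,"gripper":255},{"x":0,"y":-0.02,"z":0,"yaw":0,"gripper":255},{"x":0,"y":-0.02,"z":0,"yaw":0,"gripper":255},{"x":0,"y":-0.02,"z":0,"yaw":0,"gripper":255},{"x":0,"y":-0.02,"z":0,"yaw":0,"gripper":255},{"x":0,"y":-0.02,"z":0,"yaw":0,"gripper":255},{"x":0,"y":-0.02,"z":0,"yaw":0,"gripper":255},{"x":0,"y":-0.02,"z":0,"yaw":0,"gripper":255},{"x":0,"y":0,"z":0,"yaw":0,"gripper":255},{"x":0,"y":0,"z":0,"yaw":0,"gripper":255}]}}

```text
time: 11.7
tcp_pos: [0.5263, -0.111, 0.0865]
orientation: [-0.125, 0.992, -0.0, -0.0]
force: [-1.2, 1.3, 0.6]
grip_width: 0.0002
```

Run:
```python
from h import *
kp()
s=arm.read_state(); im=viewer.get_image("wrist"); cv2.imwrite("pics/w5.png",im);
```

```text
keeper xy mm [  0.93 -80.72] z 0.0865 F kx,ky,z [-0.8   1.53  0.56] t 11.7 w 0.0002
```

View pics/w5.png

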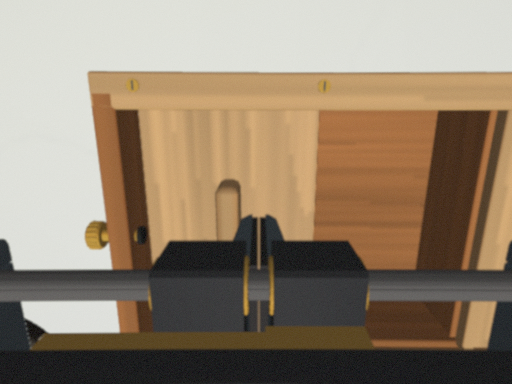

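The screw's black tip (x≈147) is almost at the lid edge. Even finer steps now.

Call:
{"api": "step_arm", "payload": {"moves": [{"x":0,"y":-0.02,"z":0,"yaw":0,"gripper":255},{"x":0,"y":-0.02,"z":0,"yaw":0,"gripper":255},{"x":0,"y":-0.02,"z":0,"yaw":0,"gripper":255},{"x":0,"y":-0.02,"z":0,"yaw":0,"gripper":255},{"x":0,"y":-0.02,"z":0,"yaw":0,"gripper":255},{"x":0,"y":0,"z":0,"yaw":0,"gripper":255},{"x":0,"y":0,"z":0,"yaw":0,"gripper":255},{"x":0,"y":0,"z":0,"yaw":0,"gripper":255},{"x":0,"y":0,"z":0,"yaw":0,"gripper":255},{"x":0,"y":0,"z":0,"yaw":0,"gripper":255}]}}

```text
time: 12.58
tcp_pos: [0.5266, -0.112, 0.0865]
orientation: [-0.125, 0.992, -0.0, 0.0]
force: [-1.1, 0.5, -0.2]
grip_width: 0.0007
```

Run:
```python
from h import *
kp()
```

```text
keeper xy mm [  0.98 -81.75] z 0.0865 F kx,ky,z [-0.99  0.74 -0.21] t 12.5833 w 0.0007
```

Call:
{"api": "step_arm", "payload": {"moves": [{"x":0,"y":-0.02,"z":0,"yaw":0,"gripper":255},{"x":0,"y":-0.02,"z":0,"yaw":0,"gripper":255},{"x":0,"y":-0.02,"z":0,"yaw":0,"gripper":255},{"x":0,"y":-0.02,"z":0,"yaw":0,"gripper":255},{"x":0,"y":-0.02,"z":0,"yaw":0,"gripper":255},{"x":0,"y":0,"z":0,"yaw":0,"gripper":255},{"x":0,"y":0,"z":0,"yaw":0,"gripper":255},{"x":0,"y":0,"z":0,"yaw":0,"gripper":255},{"x":0,"y":0,"z":0,"yaw":0,"gripper":255},{"x":0,"y":0,"z":0,"yaw":0,"gripper":255}]}}

```text
time: 13.42
tcp_pos: [0.5269, -0.1129, 0.0865]
orientation: [-0.125, 0.992, -0.0, -0.0]
force: [0.2, 0.2, -0.1]
grip_width: 0.0004
```

Run:
```python
from h import *
kp()
```

```text
keeper xy mm [  0.96 -82.7 ] z 0.0865 F kx,ky,z [ 0.26  0.1  -0.13] t 13.4167 w 0.0004
```

Call:
{"api": "step_arm", "payload": {"moves": [{"x":0,"y":-0.02,"z":0,"yaw":0,"gripper":255},{"x":0,"y":-0.02,"z":0,"yaw":0,"gripper":255},{"x":0,"y":-0.02,"z":0,"yaw":0,"gripper":255},{"x":0,"y":-0.02,"z":0,"yaw":0,"gripper":255},{"x":0,"y":-0.02,"z":0,"yaw":0,"gripper":255},{"x":0,"y":0,"z":0,"yaw":0,"gripper":255},{"x":0,"y":0,"z":0,"yaw":0,"gripper":255},{"x":0,"y":0,"z":0,"yaw":0,"gripper":255},{"x":0,"y":0,"z":0,"yaw":0,"gripper":255},{"x":0,"y":0,"z":0,"yaw":0,"gripper":255}]}}

```text
time: 14.25
tcp_pos: [0.5271, -0.1139, 0.0865]
orientation: [-0.125, 0.992, -0.0, 0.0]
force: [0.7, 0.5, 0.5]
grip_width: 0.0004
```

Run:
```python
from h import *
kp()
s=arm.read_state(); im=viewer.get_image("wrist"); cv2.imwrite("pics/w6.png",cv2.resize(im[70:350,80:360],None,fx=2,fy=2,interpolation=2));
```

```text
keeper xy mm [  0.97 -83.77] z 0.0865 F kx,ky,z [0.78 0.33 0.48] t 14.25 w 0.0004
```

View pics/w6.png

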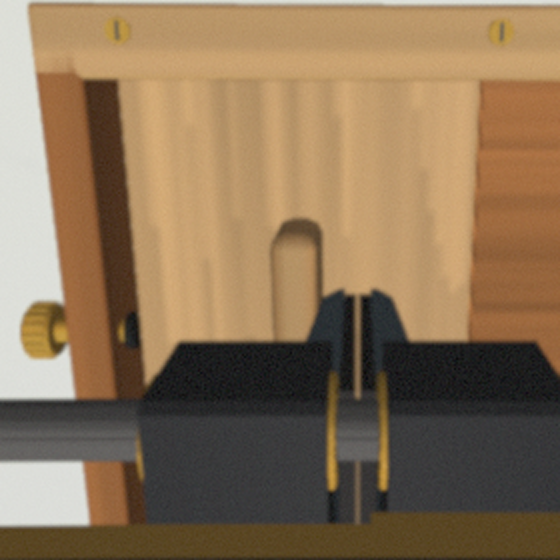

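The screw tip at zoom (133,330) is almost touching the lid edge at x≈141. I'll continue.

Call:
{"api": "step_arm", "payload": {"moves": [{"x":0,"y":-0.02,"z":0,"yaw":0,"gripper":255},{"x":0,"y":-0.02,"z":0,"yaw":0,"gripper":255},{"x":0,"y":-0.02,"z":0,"yaw":0,"gripper":255},{"x":0,"y":-0.02,"z":0,"yaw":0,"gripper":255},{"x":0,"y":-0.02,"z":0,"yaw":0,"gripper":255},{"x":0,"y":0,"z":0,"yaw":0,"gripper":255},{"x":0,"y":0,"z":0,"yaw":0,"gripper":255},{"x":0,"y":0,"z":0,"yaw":0,"gripper":255},{"x":0,"y":0,"z":0,"yaw":0,"gripper":255},{"x":0,"y":0,"z":0,"yaw":0,"gripper":255}]}}

```text
time: 15.13
tcp_pos: [0.5274, -0.1148, 0.0865]
orientation: [-0.125, 0.992, -0.0, -0.0]
force: [0.6, -0.6, -0.4]
grip_width: 0.0004
```

Run:
```python
from h import *
kp()
```

```text
keeper xy mm [  0.96 -84.7 ] z 0.0865 F kx,ky,z [ 0.43 -0.73 -0.43] t 15.1333 w 0.0004
```

Call:
{"api": "step_arm", "payload": {"moves": [{"x":0,"y":0,"z":0,"yaw":0,"gripper":255},{"x":0,"y":0,"z":0,"yaw":0,"gripper":255},{"x":0,"y":0,"z":0,"yaw":0,"gripper":255},{"x":0,"y":-0.02,"z":0,"yaw":0,"gripper":255},{"x":0,"y":-0.02,"z":0,"yaw":0,"gripper":255},{"x":0,"y":-0.02,"z":0,"yaw":0,"gripper":255},{"x":0,"y":-0.02,"z":0,"yaw":0,"gripper":255},{"x":0,"y":-0.02,"z":0,"yaw":0,"gripper":255},{"x":0,"y":-0.02,"z":0,"yaw":0,"gripper":255},{"x":0,"y":-0.02,"z":0,"yaw":0,"gripper":255}]}}

```text
time: 15.97
tcp_pos: [0.5276, -0.1158, 0.0866]
orientation: [-0.125, 0.992, 0.0, -0.0]
force: [-2.2, 8.9, 6.0]
grip_width: 0.0003
```

Run:
```python
from h import *
kp()
```

```text
keeper xy mm [  0.95 -85.68] z 0.0866 F kx,ky,z [0.06 9.16 6.03] t 15.9667 w 0.0003
```

Contact with the stop: force rises to 9 N with motion halted. I'll back off, lift and go over to lid_end.

Call:
{"api": "step_arm", "payload": {"moves": [{"x":0,"y":0,"z":0,"yaw":0,"gripper":255},{"x":0,"y":0.1,"z":0,"yaw":0,"gripper":255},{"x":0,"y":0.4,"z":0,"yaw":0,"gripper":255},{"x":0,"y":0.5,"z":-1,"yaw":0,"gripper":255},{"x":0,"y":0.5,"z":-1.5,"yaw":0,"gripper":255},{"x":0,"y":1,"z":-1.5,"yaw":0,"gripper":255},{"x":0.1,"y":2.5,"z":0,"yaw":0,"gripper":255},{"x":0,"y":4,"z":0,"yaw":0,"gripper":255},{"x":0,"y":4,"z":0,"yaw":0,"gripper":255},{"x":0,"y":4,"z":0,"yaw":0,"gripper":255}]}}

```text
time: 16.8
tcp_pos: [0.4839, 0.0497, 0.1274]
orientation: [-0.125, 0.992, -0.0, 0.001]
force: [0.9, 0.8, -0.1]
grip_width: 0.0006
```

Run:
```python
from h import *
kp(); go(K(0,125,.0865),104.3)
```

```text
keeper xy mm [-0.52 85.45] z 0.1274 F kx,ky,z [ 1.08  0.55 -0.14] t 16.8 w 0.0006
yaw rad tool 0.0007 shift cm [-0.05  3.96  4.08] tcp [0.4839 0.0497 0.1274] ang 104.34
```

Call:
{"api": "step_arm", "payload": {"moves": [{"x":0,"y":2,"z":0,"yaw":0,"gripper":255},{"x":0,"y":2,"z":0,"yaw":0,"gripper":255},{"x":0,"y":0,"z":0,"yaw":0,"gripper":255},{"x":0,"y":0,"z":1,"yaw":0,"gripper":255},{"x":0,"y":0,"z":1,"yaw":0,"gripper":255},{"x":0,"y":0,"z":1,"yaw":0,"gripper":255},{"x":0,"y":0,"z":0.5,"yaw":0,"gripper":255},{"x":0,"y":0,"z":0.5,"yaw":0,"gripper":255},{"x":0,"y":0,"z":0,"yaw":0,"gripper":255},{"x":0,"y":0,"z":0,"yaw":0,"gripper":255}]}}

```text
time: 17.63
tcp_pos: [0.4745, 0.0866, 0.0862]
orientation: [-0.125, 0.992, -0.0, -0.0]
force: [0.6, 0.4, 0.5]
grip_width: 0.0007
```

Run:
```python
from h import *
kp(); 
s=arm.read_state(); im=viewer.get_image("wrist"); cv2.imwrite("pics/w7.png",im)
```

```text
keeper xy mm [ -0.53 123.6 ] z 0.0862 F kx,ky,z [0.69 0.27 0.54] t 17.6333 w 0.0007
```

View pics/w7.png

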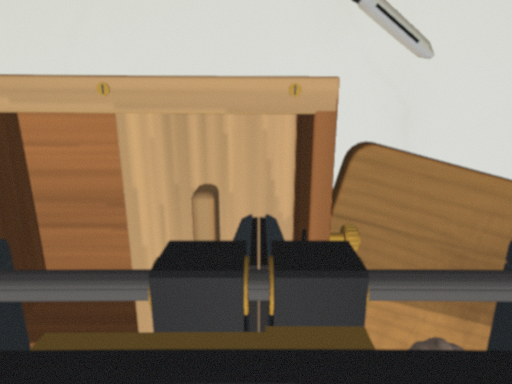

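lid_end is still shut and the fingers are behind its rib (x≈205). Pushing it over its catch.

Call:
{"api": "step_arm", "payload": {"moves": [{"x":0,"y":-0.3,"z":0,"yaw":0,"gripper":255},{"x":0,"y":-0.2,"z":0,"yaw":0,"gripper":255},{"x":0,"y":-0.1,"z":0,"yaw":0,"gripper":255},{"x":0,"y":-0.1,"z":0,"yaw":0,"gripper":255},{"x":0,"y":-0.1,"z":0,"yaw":0,"gripper":255},{"x":0,"y":-0.1,"z":0,"yaw":0,"gripper":255},{"x":0,"y":-0.1,"z":0,"yaw":0,"gripper":255},{"x":0,"y":-0.1,"z":0,"yaw":0,"gripper":255},{"x":0,"y":-0.1,"z":0,"yaw":0,"gripper":255},{"x":0,"y":-0.1,"z":0,"yaw":0,"gripper":255}]}}

```text
time: 18.52
tcp_pos: [0.4778, 0.0744, 0.0866]
orientation: [-0.125, 0.992, 0.0, 0.0]
force: [-0.5, 3.5, 3.3]
grip_width: 0.0006
```

Run:
```python
from h import *
kp()
```

```text
keeper xy mm [ -0.29 110.91] z 0.0866 F kx,ky,z [0.37 3.48 3.33] t 18.5167 w 0.0006
```

Call:
{"api": "step_arm", "payload": {"moves": [{"x":0,"y":-0.1,"z":0,"yaw":0,"gripper":255},{"x":0,"y":-0.1,"z":0,"yaw":0,"gripper":255},{"x":0,"y":-0.1,"z":0,"yaw":0,"gripper":255},{"x":0,"y":-0.1,"z":0,"yaw":0,"gripper":255},{"x":0,"y":-0.1,"z":0,"yaw":0,"gripper":255},{"x":0,"y":-0.1,"z":0,"yaw":0,"gripper":255},{"x":0,"y":-0.1,"z":0,"yaw":0,"gripper":255},{"x":0,"y":-0.1,"z":0,"yaw":0,"gripper":255},{"x":0,"y":-0.1,"z":0,"yaw":0,"gripper":255},{"x":0,"y":-0.1,"z":0,"yaw":0,"gripper":255}]}}

```text
time: 19.35
tcp_pos: [0.4803, 0.0645, 0.0865]
orientation: [-0.125, 0.992, -0.0, 0.0]
force: [0.2, -0.6, -0.2]
grip_width: 0.0003
```

Run:
```python
from h import *
kp()
```

```text
keeper xy mm [ -0.29 100.74] z 0.0865 F kx,ky,z [ 0.07 -0.61 -0.18] t 19.35 w 0.0003
```

Call:
{"api": "step_arm", "payload": {"moves": [{"x":0,"y":-0.2,"z":0,"yaw":0,"gripper":255},{"x":0,"y":-0.3,"z":0,"yaw":0,"gripper":255},{"x":0,"y":-0.4,"z":0,"yaw":0,"gripper":255},{"x":0,"y":-0.5,"z":0,"yaw":0,"gripper":255},{"x":0,"y":-0.5,"z":0,"yaw":0,"gripper":255},{"x":0,"y":-0.5,"z":0,"yaw":0,"gripper":255},{"x":0,"y":-0.5,"z":0,"yaw":0,"gripper":255},{"x":0,"y":-0.5,"z":0,"yaw":0,"gripper":255},{"x":0,"y":-0.5,"z":0,"yaw":0,"gripper":255},{"x":0,"y":-0.4,"z":0,"yaw":0,"gripper":255}]}}

```text
time: 20.18
tcp_pos: [0.4911, 0.0224, 0.0865]
orientation: [-0.125, 0.992, -0.0, 0.0]
force: [-0.2, 1.5, 1.6]
grip_width: -0.0001
```

Run:
```python
from h import *
kp()
```

```text
keeper xy mm [-0.25 57.28] z 0.0865 F kx,ky,z [0.14 1.5  1.57] t 20.1833 w -0.0001
```

To about 17 mm (41 mm on), slowing down at the end.

Call:
{"api": "step_arm", "payload": {"moves": [{"x":0,"y":-0.4,"z":0,"yaw":0,"gripper":255},{"x":0,"y":-0.5,"z":0,"yaw":0,"gripper":255},{"x":0,"y":-0.5,"z":0,"yaw":0,"gripper":255},{"x":0,"y":-0.5,"z":0,"yaw":0,"gripper":255},{"x":0,"y":-0.5,"z":0,"yaw":0,"gripper":255},{"x":0,"y":-0.5,"z":0,"yaw":0,"gripper":255},{"x":0,"y":-0.4,"z":0,"yaw":0,"gripper":255},{"x":0,"y":-0.3,"z":0,"yaw":0,"gripper":255},{"x":0,"y":-0.2,"z":0,"yaw":0,"gripper":255},{"x":0,"y":0,"z":0,"yaw":0,"gripper":255}]}}

```text
time: 21.02
tcp_pos: [0.5005, -0.0141, 0.0865]
orientation: [-0.125, 0.992, -0.0, -0.0]
force: [0.4, -0.3, 0.7]
grip_width: 0.0005
```

Run:
```python
from h import *
kp(); s=arm.read_state(); im=viewer.get_image("wrist"); cv2.imwrite("pics/w8.png",im)
```

```text
keeper xy mm [-0.21 19.55] z 0.0865 F kx,ky,z [ 0.35 -0.37  0.69] t 21.0167 w 0.0005
```

View pics/w8.png

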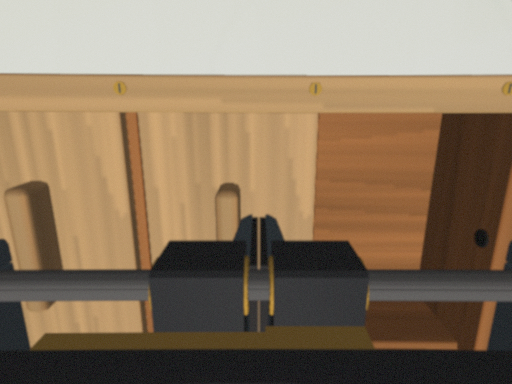

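The gap is about 12 px, roughly 6–7 mm. Creeping in.

Call:
{"api": "step_arm", "payload": {"moves": [{"x":0,"y":-0.05,"z":0,"yaw":0,"gripper":255},{"x":0,"y":-0.05,"z":0,"yaw":0,"gripper":255},{"x":0,"y":-0.05,"z":0,"yaw":0,"gripper":255},{"x":0,"y":-0.05,"z":0,"yaw":0,"gripper":255},{"x":0,"y":-0.05,"z":0,"yaw":0,"gripper":255},{"x":0,"y":-0.05,"z":0,"yaw":0,"gripper":255},{"x":0,"y":-0.05,"z":0,"yaw":0,"gripper":255},{"x":0,"y":-0.05,"z":0,"yaw":0,"gripper":255},{"x":0,"y":-0.03,"z":0,"yaw":0,"gripper":255},{"x":0,"y":-0.02,"z":0,"yaw":0,"gripper":255}]}}

```text
time: 21.9
tcp_pos: [0.5015, -0.0182, 0.0865]
orientation: [-0.125, 0.992, -0.0, -0.0]
force: [-0.3, 2.4, 1.1]
grip_width: 0.0006
```

Run:
```python
from h import *
kp(); s=arm.read_state(); im=viewer.get_image("wrist"); cv2.imwrite("pics/w9.png",im)
```

```text
keeper xy mm [-0.21 15.36] z 0.0865 F kx,ky,z [0.3  2.37 1.14] t 21.9 w 0.0006
```

View pics/w9.png

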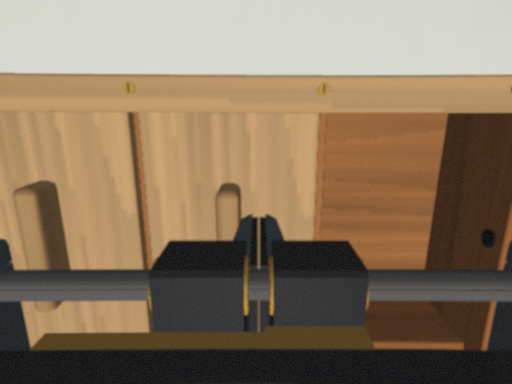

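Call:
{"api": "step_arm", "payload": {"moves": [{"x":0,"y":-0.03,"z":0,"yaw":0,"gripper":255},{"x":0,"y":-0.03,"z":0,"yaw":0,"gripper":255},{"x":0,"y":-0.02,"z":0,"yaw":0,"gripper":255},{"x":0,"y":-0.02,"z":0,"yaw":0,"gripper":255},{"x":0,"y":-0.02,"z":0,"yaw":0,"gripper":255},{"x":0,"y":-0.02,"z":0,"yaw":0,"gripper":255},{"x":0,"y":-0.02,"z":0,"yaw":0,"gripper":255},{"x":0,"y":-0.02,"z":0,"yaw":0,"gripper":255},{"x":0,"y":-0.02,"z":0,"yaw":0,"gripper":255},{"x":0,"y":0,"z":0,"yaw":0,"gripper":255}]}}

```text
time: 22.78
tcp_pos: [0.502, -0.0201, 0.0865]
orientation: [-0.125, 0.992, -0.0, -0.0]
force: [-0.8, 1.9, 0.3]
grip_width: 0.0005
```

Run:
```python
from h import *
kp()
```

```text
keeper xy mm [-0.21 13.35] z 0.0865 F kx,ky,z [-0.27  2.    0.27] t 22.7833 w 0.0005
```

Call:
{"api": "step_arm", "payload": {"moves": [{"x":0,"y":-0.02,"z":0,"yaw":0,"gripper":255},{"x":0,"y":-0.02,"z":0,"yaw":0,"gripper":255},{"x":0,"y":-0.02,"z":0,"yaw":0,"gripper":255},{"x":0,"y":-0.02,"z":0,"yaw":0,"gripper":255},{"x":0,"y":-0.02,"z":0,"yaw":0,"gripper":255},{"x":0,"y":-0.02,"z":0,"yaw":0,"gripper":255},{"x":0,"y":-0.02,"z":0,"yaw":0,"gripper":255},{"x":0,"y":0,"z":0,"yaw":0,"gripper":255},{"x":0,"y":0,"z":0,"yaw":0,"gripper":255},{"x":0,"y":0,"z":0,"yaw":0,"gripper":255}]}}

```text
time: 23.62
tcp_pos: [0.5024, -0.0214, 0.0865]
orientation: [-0.125, 0.992, -0.0, -0.0]
force: [-0.8, 1.0, 0.8]
grip_width: 0.0004
```

Run:
```python
from h import *
kp(); s=arm.read_state(); im=viewer.get_image("wrist"); cv2.imwrite("pics/w10.png",cv2.resize(im[60:340,0:340],None,fx=2,fy=2,interpolation=2))
```

```text
keeper xy mm [-0.19 11.98] z 0.0865 F kx,ky,z [-0.57  1.14  0.8 ] t 23.6167 w 0.0004
```

View pics/w10.png

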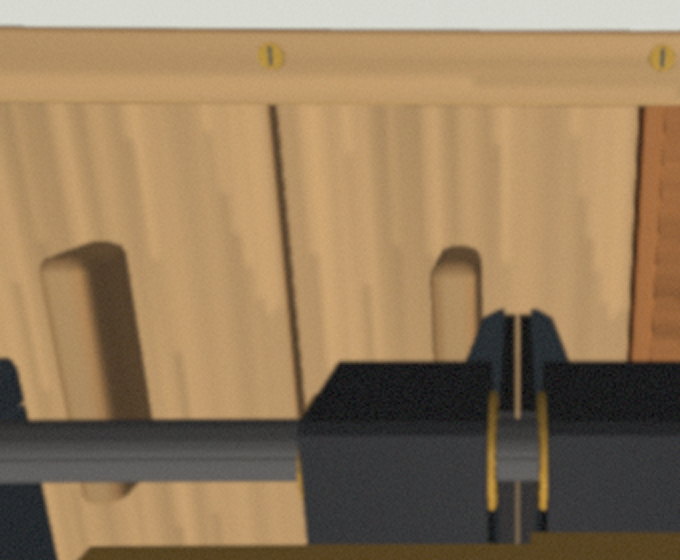

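There's a thin dark gap line (zoom x≈285), about 1.5–2.5 mm.

Call:
{"api": "step_arm", "payload": {"moves": [{"x":0,"y":-0.02,"z":0,"yaw":0,"gripper":255},{"x":0,"y":-0.02,"z":0,"yaw":0,"gripper":255},{"x":0,"y":-0.02,"z":0,"yaw":0,"gripper":255},{"x":0,"y":-0.02,"z":0,"yaw":0,"gripper":255},{"x":0,"y":-0.02,"z":0,"yaw":0,"gripper":255},{"x":0,"y":-0.02,"z":0,"yaw":0,"gripper":255},{"x":0,"y":-0.02,"z":0,"yaw":0,"gripper":255},{"x":0,"y":0,"z":0,"yaw":0,"gripper":255},{"x":0,"y":0,"z":0,"yaw":0,"gripper":255},{"x":0,"y":0,"z":0,"yaw":0,"gripper":255}]}}

```text
time: 24.5
tcp_pos: [0.5027, -0.0228, 0.0865]
orientation: [-0.125, 0.992, -0.0, -0.0]
force: [-0.0, 1.8, -0.0]
grip_width: 0.0004
```

Run:
```python
from h import *
kp()
```

```text
keeper xy mm [-0.19 10.56] z 0.0865 F kx,ky,z [ 0.41  1.71 -0.01] t 24.5 w 0.0004
```

Call:
{"api": "step_arm", "payload": {"moves": [{"x":0,"y":-0.02,"z":0,"yaw":0,"gripper":255},{"x":0,"y":-0.02,"z":0,"yaw":0,"gripper":255},{"x":0,"y":-0.02,"z":0,"yaw":0,"gripper":255},{"x":0,"y":-0.02,"z":0,"yaw":0,"gripper":255},{"x":0,"y":-0.02,"z":0,"yaw":0,"gripper":255},{"x":0,"y":-0.02,"z":0,"yaw":0,"gripper":255},{"x":0,"y":-0.02,"z":0,"yaw":0,"gripper":255},{"x":0,"y":0,"z":0,"yaw":0,"gripper":255},{"x":0,"y":0,"z":0,"yaw":0,"gripper":255},{"x":0,"y":0,"z":0,"yaw":0,"gripper":255}]}}

```text
time: 25.33
tcp_pos: [0.503, -0.0238, 0.0866]
orientation: [-0.125, 0.992, 0.0, -0.0]
force: [-1.8, 6.9, 5.2]
grip_width: 0.0002
```

Run:
```python
from h import *
kp(); s=arm.read_state(); im=viewer.get_image("wrist"); cv2.imwrite("pics/w11.png",cv2.resize(im[60:340,0:340],None,fx=2,fy=2,interpolation=2))
```

```text
keeper xy mm [-0.15  9.51] z 0.0866 F kx,ky,z [-0.02  7.15  5.2 ] t 25.3333 w 0.0002
```

View pics/w11.png

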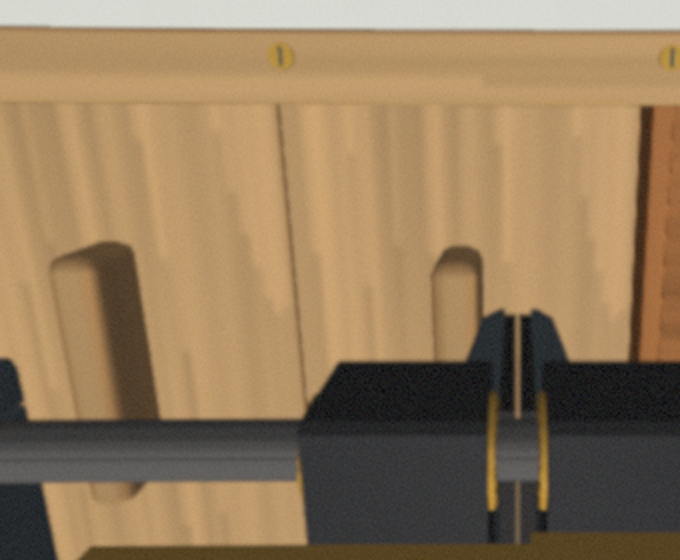

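The lids meet at TCP y=9.5, against 9.3 predicted (stop position + 95 mm), with 7 N and only a hairline seam left. I'll press 0.2 mm more, hold, then retreat.

Call:
{"api": "step_arm", "payload": {"moves": [{"x":0,"y":-0.02,"z":0,"yaw":0,"gripper":255},{"x":0,"y":0,"z":0,"yaw":0,"gripper":255},{"x":0,"y":0.1,"z":0,"yaw":0,"gripper":255},{"x":0,"y":0.4,"z":0,"yaw":0,"gripper":255},{"x":0,"y":0.5,"z":-1,"yaw":0,"gripper":255},{"x":0,"y":0.5,"z":-2,"yaw":0,"gripper":255},{"x":0,"y":1,"z":-3,"yaw":0.1,"gripper":255},{"x":0,"y":1,"z":-3,"yaw":0.12,"gripper":0},{"x":0,"y":1,"z":-3,"yaw":0.12,"gripper":0},{"x":0,"y":1,"z":-3,"yaw":0.12,"gripper":0}]}}

```text
time: 26.22
tcp_pos: [0.4953, 0.0304, 0.2386]
orientation: [0.107, 0.994, -0.0, 0.0]
force: [1.0, 0.9, -0.1]
grip_width: 0.0175
```

Run:
```python
from h import *
kp(); go([0.575,0.19,0.23],14.3)
s=arm.read_state()
for r in models.cut_out("wrist","garlic")[:1]: print(r["conf"],r["bbox"])
```

```text
keeper xy mm [ 5.76 63.92] z 0.2386 F kx,ky,z [ 1.2   0.64 -0.07] t 26.2167 w 0.0175
yaw rad tool 1.1065 shift cm [13.5  11.67  0.86] tcp [0.4953 0.0304 0.2386] ang 77.7
```

Call:
{"api": "step_arm", "payload": {"moves": [{"x":0,"y":0,"z":0,"yaw":0.12,"gripper":0},{"x":0,"y":0,"z":0,"yaw":0.12,"gripper":0},{"x":0,"y":0,"z":0,"yaw":0.12,"gripper":0},{"x":0,"y":0,"z":0,"yaw":0.12,"gripper":0},{"x":0,"y":0,"z":0,"yaw":0.12,"gripper":0},{"x":0,"y":0,"z":0,"yaw":0.12,"gripper":0},{"x":0,"y":0,"z":0,"yaw":0.12,"gripper":0},{"x":0,"y":0,"z":0,"yaw":0.12,"gripper":0},{"x":0,"y":0,"z":0,"yaw":0.12,"gripper":0},{"x":0,"y":0,"z":0,"yaw":0.026,"gripper":0}]}}

```text
time: 27.1
tcp_pos: [0.4958, 0.0299, 0.2369]
orientation: [0.614, 0.79, 0.0, 0.0]
force: [-0.0, -0.4, 1.2]
grip_width: 0.0883
```

Call:
{"api": "step_arm", "payload": {"moves": [{"x":3.2,"y":2.8,"z":0,"yaw":0,"gripper":0},{"x":3.2,"y":2.8,"z":0,"yaw":0,"gripper":0},{"x":3.2,"y":2.8,"z":0,"yaw":0,"gripper":0},{"x":3.2,"y":2.8,"z":0,"yaw":0,"gripper":0},{"x":0.7,"y":0.5,"z":0,"yaw":0,"gripper":0},{"x":0,"y":0,"z":0,"yaw":0,"gripper":0},{"x":0,"y":0,"z":0,"yaw":0,"gripper":0},{"x":0,"y":0,"z":0,"yaw":0,"gripper":0},{"x":0,"y":0,"z":0,"yaw":0,"gripper":0},{"x":0,"y":0,"z":0,"yaw":0,"gripper":0}]}}

```text
time: 27.93
tcp_pos: [0.5732, 0.1859, 0.2367]
orientation: [0.611, 0.791, 0.0, 0.0]
force: [0.3, 0.6, 0.2]
grip_width: 0.0913
```

Run:
```python
from h import *
kp(); s=arm.read_state(); im=viewer.get_image("wrist"); cv2.imwrite("pics/w12.png",im)
for r in models.cut_out("wrist","garlic")[:2]:
    b=r["bbox"]; p=r["pixels"]; ys,xs=np.nonzero(p); print(r["conf"],b,xs.mean(),ys.mean(), atz("wrist",[xs.mean(),ys.mean()],.045,s), [atz("wrist",q,.042,s)[:2] for q in ([b[0],(b[1]+b[3])/2],[b[2],(b[1]+b[3])/2])])
for r in models.pinpoint("wrist","garlic")[:1]: print(r, atz("wrist",r["xy"],.022,s))
```

```text
keeper xy mm [119.61 195.38] z 0.2367 F kx,ky,z [0.39 0.48 0.21] t 27.9333 w 0.0913
0.93 [239.4, 85.0, 293.2, 142.3] 264.8705069124424 113.52488479262672 [0.56473595 0.24943104 0.045     ] [array([0.5387354 , 0.24240754]), array([0.59389136, 0.25679288])]
{'xy': [266.2, 111.7], 'conf': 0.73} [0.56626816 0.2511118  0.022     ]
```

View pics/w12.png

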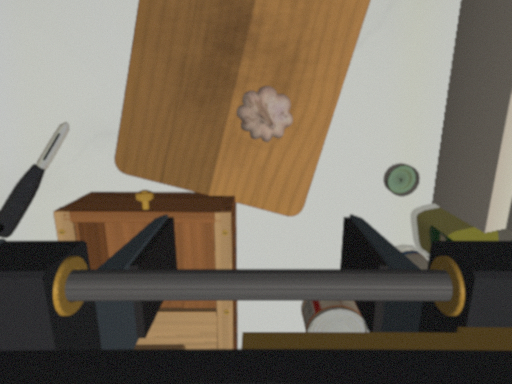

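The garlic is at (265,113), clear of other things, and both estimates agree on (0.565, 0.250).

Run:
```python
from h import *
go([0.565,0.250,0.029],14.3)
```

```text
yaw rad tool 0.0057 shift cm [ 6.38  0.76 20.76] tcp [0.5733 0.1863 0.2366] ang 14.63
```

Call:
{"api": "step_arm", "payload": {"moves": [{"x":3.2,"y":0.4,"z":0,"yaw":0.005,"gripper":0},{"x":3.2,"y":0.4,"z":0,"yaw":0,"gripper":0},{"x":0,"y":0,"z":1,"yaw":0,"gripper":0},{"x":0,"y":0,"z":2,"yaw":0,"gripper":0},{"x":0,"y":0,"z":2,"yaw":0,"gripper":0},{"x":0,"y":0,"z":2,"yaw":0,"gripper":0},{"x":0,"y":0,"z":2,"yaw":0,"gripper":0},{"x":0,"y":0,"z":1,"yaw":0,"gripper":0},{"x":0,"y":0,"z":0,"yaw":0,"gripper":0},{"x":0,"y":0,"z":0,"yaw":0,"gripper":0}]}}

```text
time: 28.92
tcp_pos: [0.5652, 0.2507, 0.1367]
orientation: [0.613, 0.79, -0.0, -0.0]
force: [0.3, -0.2, 1.4]
grip_width: 0.0915
```

Run:
```python
from h import *
go([0.565,0.250,0.029],14.3)
s=arm.read_state(); im=viewer.get_image("wrist"); cv2.imwrite("pics/w13.png",im)
for r in models.cut_out("wrist","garlic")[:1]:
    p=r["pixels"]; ys,xs=np.nonzero(p); print(r["conf"],r["bbox"], atz("wrist",[xs.mean(),ys.mean()],.045,s))
```

```text
yaw rad tool 0.0013 shift cm [-0.06 -0.03 10.77] tcp [0.5652 0.2507 0.1367] ang 14.38
0.57 [219.8, 164.8, 291.5, 238.0] [0.56476109 0.24929529 0.045     ]
```

View pics/w13.png

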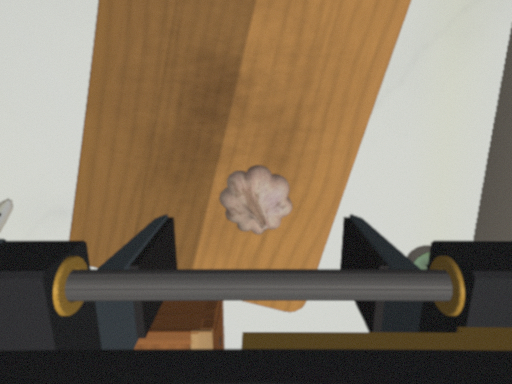

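Call:
{"api": "step_arm", "payload": {"moves": [{"x":-0.06,"y":0,"z":1.5,"yaw":0,"gripper":0},{"x":0,"y":0,"z":2,"yaw":0,"gripper":0},{"x":0,"y":0,"z":2,"yaw":0,"gripper":0},{"x":0,"y":0,"z":2,"yaw":0,"gripper":0},{"x":0,"y":0,"z":1.5,"yaw":0,"gripper":0},{"x":0,"y":0,"z":1,"yaw":0,"gripper":0},{"x":0,"y":0,"z":0.7,"yaw":0,"gripper":0},{"x":0,"y":0,"z":0,"yaw":0,"gripper":0},{"x":0,"y":0,"z":0,"yaw":0,"gripper":255},{"x":0,"y":0,"z":0,"yaw":0,"gripper":255}], "squeeze": 8}}

```text
time: 29.85
tcp_pos: [0.5659, 0.2505, 0.0304]
orientation: [0.613, 0.79, 0.001, 0.0]
force: [-0.0, 0.4, -0.4]
grip_width: 0.0806
```

Call:
{"api": "step_arm", "payload": {"moves": [{"x":0,"y":0,"z":0,"yaw":0,"gripper":255},{"x":0,"y":0,"z":0,"yaw":0,"gripper":255},{"x":0,"y":0,"z":0,"yaw":0,"gripper":255},{"x":0,"y":0,"z":0,"yaw":0,"gripper":255},{"x":0,"y":0,"z":0,"yaw":0,"gripper":255},{"x":0,"y":0,"z":0,"yaw":0,"gripper":255},{"x":0,"y":0,"z":0,"yaw":0,"gripper":255},{"x":0,"y":0,"z":0,"yaw":0,"gripper":255},{"x":0,"y":0,"z":0,"yaw":0,"gripper":255},{"x":0,"y":0,"z":0,"yaw":0,"gripper":255}], "squeeze": 8}}

```text
time: 30.68
tcp_pos: [0.5655, 0.2504, 0.0299]
orientation: [0.613, 0.79, 0.0, 0.0]
force: [-2.1, -0.9, 5.6]
grip_width: 0.0584
```

Run:
```python
from h import *
kp(); go([0.565,0.250,0.029],14.3)
```

```text
keeper xy mm [128.11 259.78] z 0.0299 F kx,ky,z [-2.25 -0.35  5.64] t 30.6833 w 0.0584
yaw rad tool 0.0014 shift cm [-0.02 -0.06  0.09] tcp [0.5655 0.2504 0.0299] ang 14.38
```

Call:
{"api": "step_arm", "payload": {"moves": [{"x":0,"y":0,"z":0,"yaw":0,"gripper":255},{"x":0,"y":0,"z":-0.2,"yaw":0,"gripper":255},{"x":0,"y":0,"z":-0.5,"yaw":0,"gripper":255},{"x":0,"y":0,"z":-1,"yaw":0,"gripper":255},{"x":0,"y":0,"z":-1.5,"yaw":0,"gripper":255},{"x":0,"y":0,"z":-2,"yaw":0,"gripper":255},{"x":0,"y":0,"z":-2,"yaw":0,"gripper":255},{"x":0,"y":0,"z":-2,"yaw":0,"gripper":255},{"x":0,"y":0,"z":-2,"yaw":0,"gripper":255},{"x":0,"y":0,"z":-1.5,"yaw":0,"gripper":255}], "squeeze": 10}}

```text
time: 31.52
tcp_pos: [0.5658, 0.2505, 0.1598]
orientation: [0.613, 0.79, 0.001, 0.001]
force: [0.8, -0.5, -0.0]
grip_width: 0.0579
```

Run:
```python
from h import *
kp(); go(K(0,103,.15),14.3)
s=arm.read_state(); im=viewer.get_image("wrist"); cv2.imwrite("pics/w14.png",im)
```

```text
keeper xy mm [128.47 259.82] z 0.1598 F kx,ky,z [ 0.66 -0.68 -0.03] t 31.5167 w 0.0579
yaw rad tool 0.0014 shift cm [-15.68 -12.85   0.94] tcp [0.5658 0.2505 0.1598] ang 14.38
```

View pics/w14.png

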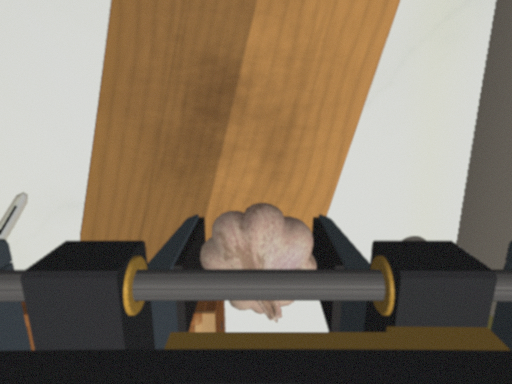

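The garlic is held between the pads (width 57.9 mm). Carrying it over the open bay.

Call:
{"api": "step_arm", "payload": {"moves": [{"x":-1,"y":-0.8,"z":0,"yaw":0,"gripper":255},{"x":-2,"y":-1.7,"z":0,"yaw":0,"gripper":255},{"x":-2.5,"y":-2,"z":0,"yaw":0,"gripper":255},{"x":-2.5,"y":-2,"z":0,"yaw":0,"gripper":255},{"x":-2.5,"y":-2,"z":0,"yaw":0,"gripper":255},{"x":-2.5,"y":-2,"z":0,"yaw":0,"gripper":255},{"x":-1.7,"y":-1.5,"z":0,"yaw":0,"gripper":255},{"x":-1,"y":-0.8,"z":0,"yaw":0,"gripper":255},{"x":0,"y":0,"z":0,"yaw":0,"gripper":255},{"x":0,"y":0,"z":0,"yaw":0,"gripper":255}]}}

```text
time: 32.4
tcp_pos: [0.4803, 0.0662, 0.1565]
orientation: [0.614, 0.79, 0.0, 0.0]
force: [0.2, -0.1, -0.7]
grip_width: 0.0581
```

Run:
```python
from h import *
kp(); go(K(0,103,.016),14.3)
s=arm.read_state(); im=viewer.get_image("wrist"); cv2.imwrite("pics/w15.png",im)
im=viewer.get_image("scene"); cv2.imwrite("pics/s15.png",cv2.resize(im[130:260,180:380],None,fx=4,fy=4,interpolation=2))
```

```text
keeper xy mm [7.0000e-02 1.0234e+02] z 0.1565 F kx,ky,z [ 0.13 -0.15 -0.68] t 32.4 w 0.0581
yaw rad tool 0.0002 shift cm [ 7.000e-02 -1.000e-02  1.405e+01] tcp [0.4803 0.0662 0.1565] ang 14.31
```

View pics/w15.png

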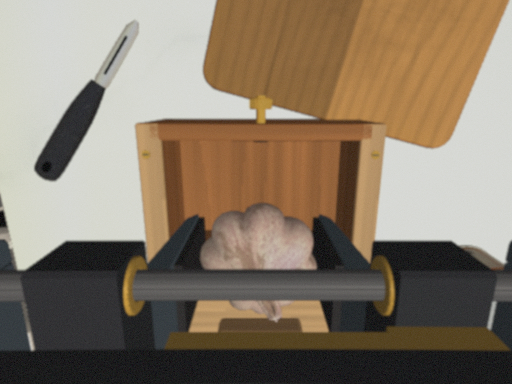

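View pics/s15.png

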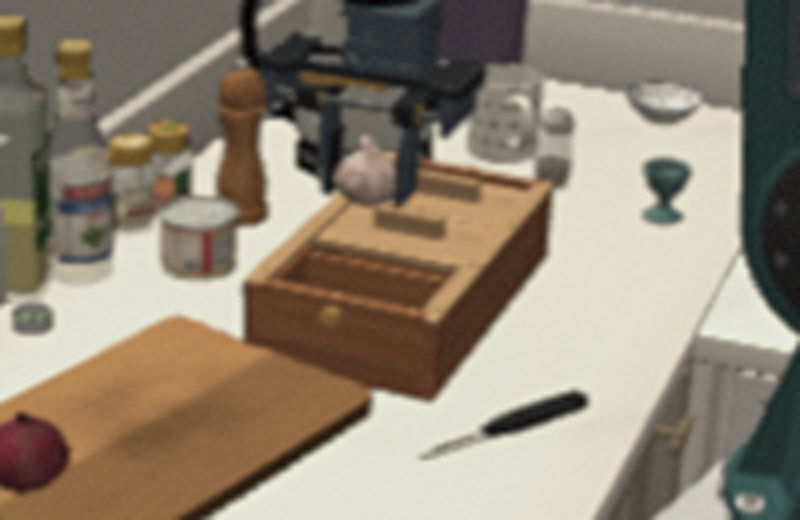

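Garlic is upright over the middle of the open bay. Lowering.

Call:
{"api": "step_arm", "payload": {"moves": [{"x":0.05,"y":0,"z":1,"yaw":0,"gripper":255},{"x":0,"y":0,"z":1.5,"yaw":0,"gripper":255},{"x":0,"y":0,"z":2,"yaw":0,"gripper":255},{"x":0,"y":0,"z":2,"yaw":0,"gripper":255},{"x":0,"y":0,"z":2,"yaw":0,"gripper":255},{"x":0,"y":0,"z":2,"yaw":0,"gripper":255},{"x":0,"y":0,"z":1.2,"yaw":0,"gripper":255},{"x":0,"y":0,"z":0.8,"yaw":0,"gripper":255},{"x":0,"y":0,"z":0.4,"yaw":0,"gripper":255},{"x":0,"y":0,"z":0.2,"yaw":0,"gripper":255}]}}

```text
time: 33.33
tcp_pos: [0.4802, 0.0671, 0.0252]
orientation: [0.613, 0.79, -0.0, -0.0]
force: [-0.5, -0.6, -0.5]
grip_width: 0.0581
```

Run:
```python
from h import *
kp()
```

```text
keeper xy mm [  0.24 103.26] z 0.0252 F kx,ky,z [-0.61 -0.42 -0.48] t 33.3333 w 0.0581
```

Call:
{"api": "step_arm", "payload": {"moves": [{"x":0,"y":0,"z":0.2,"yaw":0,"gripper":255},{"x":0,"y":0,"z":0.2,"yaw":0,"gripper":255},{"x":0,"y":0,"z":0.1,"yaw":0,"gripper":255},{"x":0,"y":0,"z":0.1,"yaw":0,"gripper":255},{"x":0,"y":0,"z":0.1,"yaw":0,"gripper":255},{"x":0,"y":0,"z":0.05,"yaw":0,"gripper":255},{"x":0,"y":0,"z":0,"yaw":0,"gripper":255},{"x":0,"y":0,"z":0,"yaw":0,"gripper":255},{"x":0,"y":0,"z":0,"yaw":0,"gripper":255},{"x":0,"y":0,"z":0,"yaw":0,"gripper":255}]}}

```text
time: 34.17
tcp_pos: [0.4802, 0.0669, 0.018]
orientation: [0.613, 0.79, 0.0, 0.0]
force: [0.2, 0.1, -0.6]
grip_width: 0.0578
```

Run:
```python
from h import *
kp()
```

```text
keeper xy mm [  0.13 103.05] z 0.018 F kx,ky,z [ 0.17  0.02 -0.6 ] t 34.1667 w 0.0578
```

Call:
{"api": "step_arm", "payload": {"moves": [{"x":0,"y":0,"z":0.04,"yaw":0,"gripper":255},{"x":0,"y":0,"z":0.03,"yaw":0,"gripper":255},{"x":0,"y":0,"z":0.03,"yaw":0,"gripper":255},{"x":0,"y":0,"z":0.03,"yaw":0,"gripper":255},{"x":0,"y":0,"z":0.03,"yaw":0,"gripper":255},{"x":0,"y":0,"z":0.03,"yaw":0,"gripper":255},{"x":0,"y":0,"z":0.03,"yaw":0,"gripper":255},{"x":0,"y":0,"z":0,"yaw":0,"gripper":255},{"x":0,"y":0,"z":0,"yaw":0,"gripper":255},{"x":0,"y":0,"z":0,"yaw":0,"gripper":255}]}}

```text
time: 35.0
tcp_pos: [0.4802, 0.0669, 0.0158]
orientation: [0.613, 0.79, 0.0, 0.0]
force: [-0.1, -0.3, -0.1]
grip_width: 0.0581
```

Run:
```python
from h import *
kp()
```

```text
keeper xy mm [  0.16 103.05] z 0.0158 F kx,ky,z [-0.17 -0.25 -0.14] t 35.0 w 0.0581
```

Call:
{"api": "step_arm", "payload": {"moves": [{"x":0,"y":0,"z":0.03,"yaw":0,"gripper":255},{"x":0,"y":0,"z":0.03,"yaw":0,"gripper":255},{"x":0,"y":0,"z":0.03,"yaw":0,"gripper":255},{"x":0,"y":0,"z":0.03,"yaw":0,"gripper":255},{"x":0,"y":0,"z":0,"yaw":0,"gripper":255},{"x":0,"y":0,"z":0,"yaw":0,"gripper":255},{"x":0,"y":0,"z":0,"yaw":0,"gripper":255},{"x":0,"y":0,"z":0,"yaw":0,"gripper":255},{"x":0,"y":0,"z":0,"yaw":0,"gripper":255},{"x":0,"y":0,"z":0,"yaw":0,"gripper":255}]}}

```text
time: 35.83
tcp_pos: [0.4802, 0.0669, 0.015]
orientation: [0.613, 0.79, -0.0, 0.0]
force: [-2.7, -0.3, 12.8]
grip_width: 0.0585
```

Run:
```python
from h import *
kp()
```

```text
keeper xy mm [  0.21 103.05] z 0.015 F kx,ky,z [-2.69  0.39 12.81] t 35.8333 w 0.0585
```

Floor contact (12.8 N). I'll relieve by 0.4 mm and open gently.

Call:
{"api": "step_arm", "payload": {"moves": [{"x":0,"y":0,"z":-0.03,"yaw":0,"gripper":255},{"x":0,"y":0,"z":-0.01,"yaw":0,"gripper":255},{"x":0,"y":0,"z":0,"yaw":0,"gripper":70},{"x":0,"y":0,"z":0,"yaw":0,"gripper":50},{"x":0,"y":0,"z":0,"yaw":0,"gripper":30},{"x":0,"y":0,"z":0,"yaw":0,"gripper":30},{"x":0,"y":0,"z":0,"yaw":0,"gripper":30},{"x":0,"y":0,"z":0,"yaw":0,"gripper":30},{"x":0,"y":0,"z":0,"yaw":0,"gripper":30},{"x":0,"y":0,"z":0,"yaw":0,"gripper":30}]}}

```text
time: 36.67
tcp_pos: [0.4801, 0.0669, 0.015]
orientation: [0.613, 0.79, -0.0, -0.0]
force: [-0.5, -1.2, 0.3]
grip_width: 0.0803
```

Call:
{"api": "step_arm", "payload": {"moves": [{"x":0,"y":0,"z":-0.5,"yaw":0,"gripper":30},{"x":0,"y":0,"z":-1,"yaw":0,"gripper":30},{"x":0,"y":0,"z":-1.5,"yaw":0,"gripper":30},{"x":0,"y":0,"z":-2,"yaw":0,"gripper":30},{"x":0,"y":0,"z":-3,"yaw":0,"gripper":30},{"x":0,"y":0,"z":-3,"yaw":0,"gripper":30},{"x":0,"y":0,"z":-3,"yaw":0,"gripper":30},{"x":0,"y":0,"z":-3,"yaw":0,"gripper":30},{"x":0,"y":0,"z":-3,"yaw":0,"gripper":30},{"x":0,"y":0,"z":-2,"yaw":0,"gripper":30}]}}

```text
time: 37.5
tcp_pos: [0.4806, 0.067, 0.2388]
orientation: [0.613, 0.79, 0.001, 0.001]
force: [-0.3, 0.5, 0.0]
grip_width: 0.0802
```

Run:
```python
from h import *
kp()
go(K(0,0,.33),104.3)
s=arm.read_state(); im=viewer.get_image("wrist"); cv2.imwrite("pics/w16.png",im)
im=viewer.get_image("scene"); cv2.imwrite("pics/s16.png",cv2.resize(im[130:260,180:380],None,fx=4,fy=4,interpolation=2))
im=viewer.get_image("top"); cv2.imwrite("pics/t16.png",im)
```

```text
keeper xy mm [  0.57 103.01] z 0.2388 F kx,ky,z [-0.14  0.53  0.  ] t 37.5 w 0.0802
yaw rad tool -1.5694 shift cm [  0.05 -10.27  -9.15] tcp [0.4806 0.067  0.2388] ang 14.38
```

View pics/w16.png

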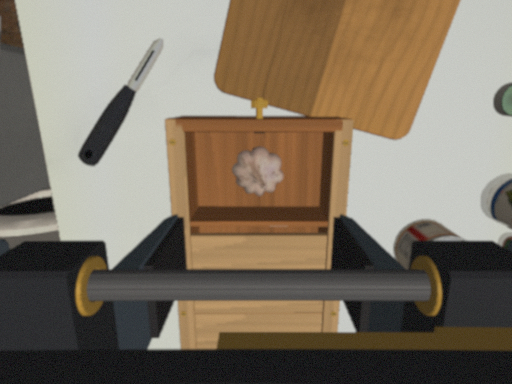

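View pics/s16.png

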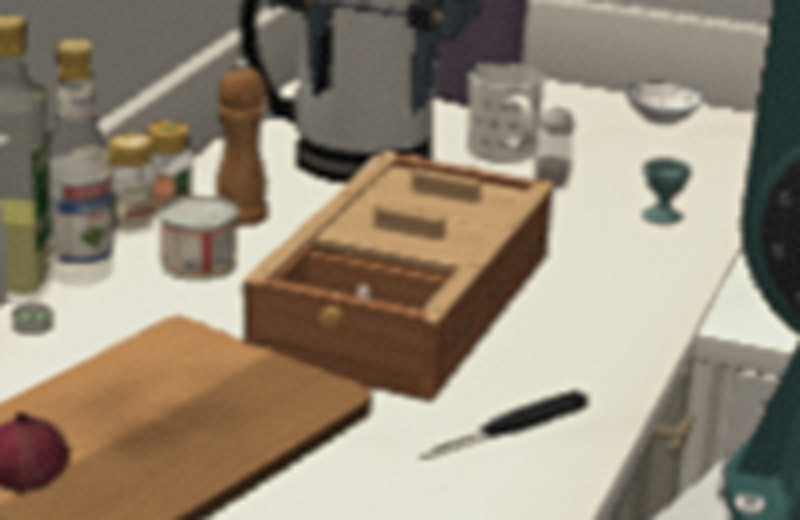

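The garlic stands upright in the open bay, at (258,170). Now a check look over the lids.

Call:
{"api": "step_arm", "payload": {"moves": [{"x":-1.6,"y":0,"z":0,"yaw":0,"gripper":30},{"x":-1.6,"y":0,"z":0,"yaw":0,"gripper":30},{"x":-1.6,"y":0,"z":0,"yaw":0,"gripper":30},{"x":-1.6,"y":0,"z":0,"yaw":0,"gripper":30},{"x":-1.6,"y":0,"z":0,"yaw":0,"gripper":30},{"x":-1.6,"y":0,"z":0,"yaw":0,"gripper":30},{"x":-1.6,"y":0,"z":0,"yaw":0,"gripper":30},{"x":-1.6,"y":0,"z":0,"yaw":0,"gripper":30},{"x":-1.6,"y":0,"z":0,"yaw":0,"gripper":30},{"x":-1.6,"y":0,"z":0,"yaw":0,"gripper":30}]}}

```text
time: 38.48
tcp_pos: [0.5192, -0.0887, 0.2339]
orientation: [0.613, 0.79, -0.0, -0.001]
force: [0.1, 0.7, 0.3]
grip_width: 0.0803
```

Run:
```python
from h import *
kp()
im=viewer.get_image("wrist"); cv2.imwrite("pics/w17.png",im[:260])
```

```text
keeper xy mm [ -0.5  -57.39] z 0.2339 F kx,ky,z [0.26 0.66 0.31] t 38.4833 w 0.0803
```

View pics/w17.png

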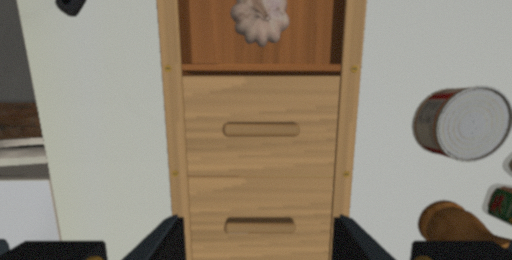

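The seam between the lids (row ≈177) is closed. One last look at the stop end.

Call:
{"api": "step_arm", "payload": {"moves": [{"x":-1.2,"y":0,"z":-0.5,"yaw":0,"gripper":30},{"x":-1.2,"y":0,"z":-0.5,"yaw":0,"gripper":30},{"x":-1.2,"y":0,"z":-0.5,"yaw":0,"gripper":30},{"x":-1.2,"y":0,"z":0,"yaw":0,"gripper":30},{"x":-1.2,"y":0,"z":0,"yaw":0,"gripper":30},{"x":-1.2,"y":0,"z":0,"yaw":0,"gripper":30},{"x":-1.2,"y":0,"z":0,"yaw":0,"gripper":30},{"x":-1.2,"y":0,"z":0,"yaw":0,"gripper":30},{"x":-1.2,"y":0,"z":0,"yaw":0,"gripper":30},{"x":0,"y":0,"z":0,"yaw":0,"gripper":30}]}}

```text
time: 39.37
tcp_pos: [0.5473, -0.1947, 0.2499]
orientation: [0.613, 0.79, -0.0, 0.0]
force: [0.3, 0.2, 0.3]
grip_width: 0.0808
```

Run:
```python
from h import *
kp()
im=viewer.get_image("wrist"); cv2.imwrite("pics/w18.png",cv2.resize(im[20:260,130:390],None,fx=2.4,fy=2.4,interpolation=2))
```

```text
keeper xy mm [   0.52 -167.  ] z 0.2499 F kx,ky,z [0.35 0.15 0.32] t 39.3667 w 0.0808
```

View pics/w18.png

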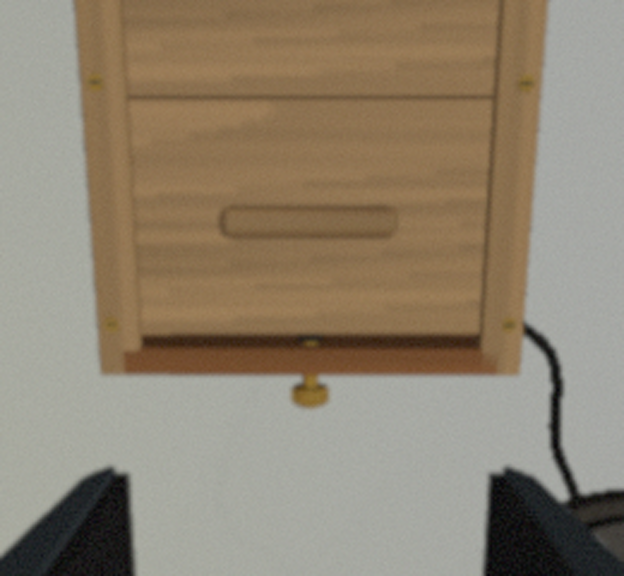

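The screw tip (310,343) meets the lid edge, and the seam between the lids (row 97) is a hairline. Handing in.

```bash
python3 -c "
from station import arm
print(arm.finish_job())"
```

```text
the job is handed in; nothing more can be done
None
```

The garlic is standing upright in the open bay at the +y end, the lemon is covered, and I handed the job in at about 39 s of the 69 s allowed.

- **Middle lid:** I pushed it over the catch at about 4 N and on until it met the stop screw, where the force rose to about 9 N. In the last wrist picture the screw's tip meets the lid's edge. The end lid had not moved at that point.
- **End lid:** I pushed it over its own catch and against the first lid. Contact came at about 7 N, 0.2 mm from where I expected it. The last pictures show only a hairline seam between the lids.
- **Garlic:** I gripped it at 8–10 N, lowered it until it touched the bay floor, eased off 0.4 mm and then let go. The floor contact read 12.8 N, firmer than I intended. The wrist and scene pictures show it standing near the middle of the bay.
- **Other things:** The onion, tin, salt shaker and egg cup look undisturbed in the scene picture, and the arm is clear of everything. I did not measure their positions again.

No check failed or disagreed.

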